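# Set up the mould clamp's spring stack

## Task

Get the mould clamp ready for the next wax cast: stack all the conical spring washers on the stand's arbor, the bottom one crown up and every next one facing the opposite way to the one below it; seat the plaster block flat and square on the floor of the cradle's D-shaped pocket; and turn the gauge's peak-pointer knob back to its zero stop. There are four or five washers; any order of the three jobs will do, and leave the brush, the plaster lump, the wooden block and all else where they are.

Things in the scene. Friction and masses are not known exactly. Their poses are not given: they have to be found in the camera images.
- washer1 (a point): conical spring washer, plain steel, 66 mm outside, 30 mm bore, 12 mm high, 6 mm thick; its rim is a 6 mm upright band on the half of the height away from the crown (the narrow middle round the bore). Point: its centre, half-way up. z axis from rim to crown: z up = crown up. Starts crown up, flat on the table. May be absent.
- washer2 (a point): conical spring washer, plain steel, 66 mm outside, 30 mm bore, 12 mm high, 6 mm thick; its rim is a 6 mm upright band on the half of the height away from the crown (the narrow middle round the bore). Point: its centre, half-way up. z axis from rim to crown: z up = crown up. Starts crown up, flat on the table. May be absent.
- washer3 (a point): conical spring washer, plain steel, 66 mm outside, 30 mm bore, 12 mm high, 6 mm thick; its rim is a 6 mm upright band on the half of the height away from the crown (the narrow middle round the bore). Point: its centre, half-way up. z axis from rim to crown: z up = crown up. Starts crown up, flat on the table. May be absent.
- washer4 (a point): conical spring washer, plain steel, 66 mm outside, 30 mm bore, 12 mm high, 6 mm thick; its rim is a 6 mm upright band on the half of the height away from the crown (the narrow middle round the bore). Point: its centre, half-way up. z axis from rim to crown: z up = crown up. Starts crown down, flat on the table. Always present.
- washer5 (a point): conical spring washer, plain steel, 66 mm outside, 30 mm bore, 12 mm high, 6 mm thick; its rim is a 6 mm upright band on the half of the height away from the crown (the narrow middle round the bore). Point: its centre, half-way up. z axis from rim to crown: z up = crown up. Starts crown down, flat on the table. Always present.
- seat (a point): centre of the round seat of the fixed green spring stand, on the axis of its upright steel arbor; the bottom washer rests here. The seat is a pedestal 67 mm across, its top 33 mm above the table; the foot flange is 110 mm across, 10 mm high. The arbor, 26 mm across, stands 66 mm above the seat, its last 7 mm tapered to 16 mm. z up.
- block_mid (a point): plaster mould block with a wax-stained impression on top, D-shaped in plan: 84 mm along x, 56 mm along y, 54 mm high; the +x end is a half circle (radius 28 mm), the -x end square; about 0.28 kg. The point is the middle of its 84 x 56 x 54 box. It starts upright on the table (z up).
- pocket (a point): centre of the floor of the D-shaped pocket in the fixed aluminium cradle (base 130 x 100 mm). Floor 10 mm above the table, walls 20 mm higher, 10 mm thick; 2 mm clearance each side of the block; round end at this frame's +x. Seated, the block's centre is 27 mm above this point and its x axis along this one's.
- knob_mid (a point): point on the axis of the gauge's black peak-pointer knob, 62 mm above the table. The gauge is a fixed grey box 116 x 116 x 34 mm with a white dial on top. The knob's grip bar is 50 mm long, 14 mm wide, 43 to 75 mm above the table. Gauge's frame: at knob value 0 the bar lies along this x axis, its pointer to -x, at the zero stop; z up.
- peak (a joint): angle of the peak-pointer knob, rad: 0 against the zero stop, growing clockwise seen from above (bar direction = gauge x turned by minus this angle). Starts 1.2 to 3.9, so it is reset by turning anticlockwise. It stays where it is left; friction 0.06 N m.
- brush_grip (a point): bystander: brush 200 mm long lying along its x, point on its handle 40 mm behind the middle; leave it where it is
- lump_mid (a point): bystander: lump of plaster 44 mm across, 21 mm high; leave it where it is
- wedge_mid (a point): bystander: wooden block 70 x 30 x 16 mm; leave it where it is
Mind the look-alikes: they are no part of the job. Leave any pink or red look-alike of the part that bears block_mid alone.

How it is judged:
By the outcome, as a careful person would: the job done as asked, in the order asked, and still so for the second after the job is handed in, with the robot touching nothing.
Of w1, w2, w3 only 2 to 3 are there at a start; the rules pass over those that are not, and their reading is None.
At some moment in a run one of block, w1, w2, w3, w4, w5 may be knocked a few centimetres aside while the robot is not near it.
It also fails if it takes over 210 s, if anything falls off the work surface, if the arm or the gripper's body presses on something with over 40 N, if the wrist force passes 120 N, or if a joint passes its speed limit or range.

## Robot

A 6-joint arm with a two-finger parallel gripper is mounted at the origin on the work surface. World frame = base frame: x ahead of the robot, y to its left, z up, the work surface at z = 0. Lengths are in m, angles in rad, forces in N, time in s.
With the tool pointing down it reaches from about 0.325 to 0.85 m from the base axis. Payload 15.5 kg.
Tool frame: the origin (TCP) lies midway between the tips of the shut fingers; the grasp point (between the pads) lies 19 mm behind it; z points along the fingers, y is the direction in which the jaws open and shut (so a half turn about z gives the same grasp; the last joint's range is limited). The gripper opens to 91 mm and grips with 3 to 60 N. Pads are 32 mm wide; open, the fingers measure 118 mm over their backs; the gripper's body (76 mm by 178 mm) begins 60 mm behind the grasp point.
Start: joints at [1.2, 0.494, 1.345, -0, 1.302, -0.096], TCP at [0.17, 0.602, 0.214] pointing down, gripper open.
Joint ranges: [-2.91, 2.91], [-0.82, 2.16], [0.22, 2.67], [-1.22, 4.37], [0.12, 2.79], [-3.08, 3.08]. Speed limits (rad/s): [1.89, 1.89, 2.57, 3.01, 3.01, 3.01].

## Interface

Orientations are given as a unit quaternion [x, y, z, w].
In Python, from plant import r, eyes gives the robot as it stands.
- The arm moves only by the shell command python3 -m pendant 'ROWS' [FORCE]. ROWS is text: rows parted by semicolons, each of 7 numbers parted by spaces: the shift along the tool's x, y, z in mm, then the turn, a rotation vector about the tool's x, y, z in rad, then the gripper's target within -1 to 1 (shut at 1, half-way at 0, fully open at -1). In form: dx dy dz rx ry rz hand; .... A call has exactly 8 rows; each row is the pose to reach, as a shift and turn from the pose commanded when the call began, along the tool's axes at that moment; what a row does not reach only later rows make up. A row lasts 1/8 s, in which the tool goes at most 62.5 mm and 10.7 degrees, less where a joint would pass 70% of its speed; a pose out of reach is approached as far as the arm can. A call with a gripper value outside its range is refused whole. The fingers move at their own pace and stop on an object; FORCE is the grip in N (left out, the last holds). Time passes only in rows, so rows that repeat a pose let the fingers close, or fill a call up. It gives the time, the measured TCP pose, the force and the opening at its end, in the units of the state.
- r.observe(): the state, without advancing time (a new reading comes with each control period).
- eyes.camera(name): name is "scene" or "top" or "wrist"; returns a dict with "image" (480x640x3 uint8, red, green, blue), "K" (3x3 intrinsics, pixels), "dist" ([k1, k2, p1, p2, k3] as OpenCV has them; the pictures are not rectified), "extrinsics" (4x4, takes a point from world to camera coordinates); the wrist camera has in their place "tool_from_camera" (4x4, takes a point from camera to tool coordinates, whose origin is the TCP and whose axes are the flange's). Camera axes: x right, y up, looking along -z (the intrinsics and any distortion apply to the point x, -y, -z); pixel columns grow to the right and rows downward; lengths in m; the calibration is good to about 2 mm. A picture is of the moment at which its call begins: read the wrist's pose just before it. There is no depth.
- r.job_done(): hands the job in, once; it reports no verdict.
Trained networks look in a picture, given as the dict that the camera call returned (one of the last four; its "shot" number tells which), for a name from the list of things; names that differ only in an ending like _2 or _b are one class to them, and where a whole thing is asked for, a point or a joint stands for the part that bears it (a point fixed in the world has none). Each returns a list of dicts, best first, with "confidence" (0 to 1); they miss things now and then, are a little off and sometimes report something else, mostly with a low value. They report only what shows in the picture. A call takes as long as a camera call. They do not tell look-alikes from the thing itself.
- eyes.boxes_of(picture, label): "xyz" ([x, y, z] in m, in the coordinates of the camera as it stood for that picture, good to about 4 mm: the middle of the surface that is visible of it).
- eyes.cut_out(picture, label): "region" (480x640 bool, what is visible of it).
- eyes.place_of(picture, label): "xyz" ([x, y, z] in m, in the coordinates of the camera as it stood for that picture, good to about 4 mm: a listed point, or the origin of a listed thing).
The state is a dict: "time": time; "joint_pos": joint angles; "qvel": joint speeds; "tau": joint torques, N m; "tool_pos": TCP position; "orientation": TCP orientation; "wrist_force": force on the tool from outside, world axes, zero at the start; "ft_torque": the same for the moment, N m; "gripper_width": finger opening in m.
Only numpy, scipy, OpenCV 4.12 (cv2) and the standard library are available. Lean on these libraries where they do the work, as an engineer would, in place of code of your own. Each camera call takes 0.05 s, during which the arm holds its last target. There are 200 camera calls.

## Working session

There is one attempt and no reset: what is moved stays moved. The work goes in short steps, Python scripts to look and compute and a shell command to move; the robot and the scene stay as the last step left them, time stands still between calls to the robot, and variables do not carry over. Pictures are saved under pics/ and viewed, about 12 in all and at most 16, crops included, and the job is handed in when it is done.

```bash
ls; mkdir -p pics; cat > h.py <<'E'
import numpy as np, cv2
from scipy.spatial.transform import Rotation as R
from plant import r, eyes
def shot(name):
    o=r.observe(); p=eyes.camera(name)
    if name=="wrist":
        T=np.eye(4);T[:3,:3]=R.from_quat(o["orientation"]).as_matrix();T[:3,3]=o["tool_pos"]
        p["W"]=T@np.array(p["tool_from_camera"])
    else: p["W"]=np.linalg.inv(np.array(p["extrinsics"]))
    return p
def save(p,fn,crop=None,scale=1):
    im=p["image"][:,:,::-1]
    if crop: im=im[crop[1]:crop[3],crop[0]:crop[2]]
    cv2.imwrite("pics/"+fn,cv2.resize(im,None,fx=scale,fy=scale,interpolation=cv2.INTER_CUBIC))
def w(p,xyz): return (p["W"]@np.append(xyz,1))[:3]
def pix(p,X):
    c=(np.linalg.inv(p["W"])@np.append(X,1))[:3]*[1,-1,-1]
    return cv2.projectPoints(c.reshape(1,3),np.zeros(3),np.zeros(3),np.array(p["K"],float),np.array(p["dist"],float))[0].ravel()
def ray(p,uv,z):
    q=cv2.undistortPoints(np.array([[uv]],float),np.array(p["K"],float),np.array(p["dist"],float)).ravel()
    d=p["W"][:3,:3]@np.array([q[0],-q[1],-1]); o=p["W"][:3,3]
    return o+d*(z-o[2])/d[2]
def find(p,label,fn="place_of"):
    for d in getattr(eyes,fn)(p,label):
        X=w(p,d["xyz"]); print(label,fn,round(d["confidence"],2),X.round(4),pix(p,X).round(), {k:v for k,v in d.items() if k not in("xyz","confidence")})
E
cat > a.py <<'E'
from h import *
for n in("top","scene"):
    p=shot(n); save(p,n+"1.png"); print(n,p["W"][:3,3].round(2))
    for l in "washer1 washer4 seat block_mid pocket knob_mid brush_grip lump_mid wedge_mid".split(): find(p,l)
E
python3 a.py
```

```text
pics
top [ 0.37 -0.03  1.12]
washer1 place_of 0.98 [ 0.4356 -0.1438  0.0079] [364. 275.] {}
washer1 place_of 0.85 [0.5604 0.1903 0.0084] [228. 225.] {}
washer1 place_of 0.7 [0.4442 0.1279 0.0084] [253. 272.] {}
washer1 place_of 0.65 [ 0.4488 -0.0166  0.0067] [312. 270.] {}
washer1 place_of 0.57 [ 0.5503 -0.128   0.008 ] [357. 228.] {}
washer4 place_of 0.98 [ 0.4356 -0.1438  0.0079] [364. 275.] {}
washer4 place_of 0.85 [0.5604 0.1903 0.0084] [228. 225.] {}
washer4 place_of 0.7 [0.4442 0.1279 0.0084] [253. 272.] {}
washer4 place_of 0.65 [ 0.4488 -0.0166  0.0067] [312. 270.] {}
washer4 place_of 0.57 [ 0.5503 -0.128   0.008 ] [357. 228.] {}
seat place_of 0.77 [0.6733 0.0569 0.0353] [282. 177.] {}
seat place_of 0.67 [0.5581 0.1895 0.0098] [229. 226.] {}
block_mid place_of 0.95 [ 0.2905 -0.206   0.0258] [392. 335.] {}
block_mid place_of 0.92 [ 0.6369 -0.2728  0.0273] [416. 192.] {}
block_mid place_of 0.71 [ 0.3306 -0.3644  0.0273] [458. 318.] {}
block_mid place_of 0.66 [ 0.6864 -0.1182  0.0247] [353. 173.] {}
block_mid place_of 0.65 [ 0.6666 -0.423   0.0291] [475. 181.] {}
pocket place_of 
[... 1171 characters left out ...]

block_mid place_of 0.97 [ 0.3284 -0.3686  0.0322] [249. 127.] {}
block_mid place_of 0.92 [ 0.6664 -0.4307  0.0293] [134. 214.] {}
block_mid place_of 0.71 [ 0.6937 -0.1259  0.0317] [232. 294.] {}
block_mid place_of 0.65 [ 0.2928 -0.212   0.0277] [310. 146.] {}
pocket place_of 0.63 [ 0.481  -0.334   0.0107] [222. 181.] {}
knob_mid place_of 0.61 [0.4663 0.3256 0.0617] [488. 316.] {}
brush_grip place_of 0.77 [0.6723 0.3281 0.0104] [434. 415.] {}
brush_grip place_of 0.61 [ 0.4395 -0.1492  0.0087] [296. 206.] {}
lump_mid place_of 0.83 [0.5241 0.0306 0.0073] [342. 274.] {}
wedge_mid place_of 0.93 [0.3702 0.0497 0.008 ] [387. 225.] {}
wedge_mid place_of 0.31 [ 0.4362 -0.1472  0.0088] [298. 205.] {}
```

View pics/top1.png

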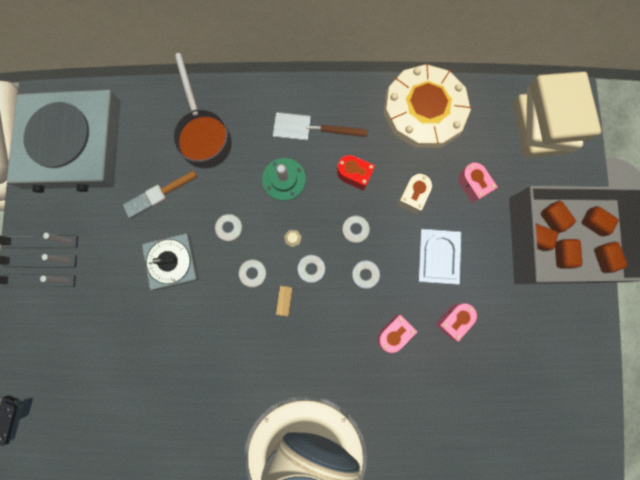

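View pics/scene1.png

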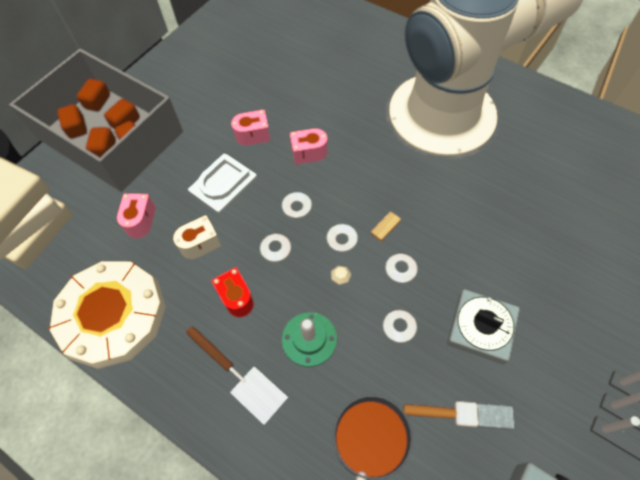

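```bash
cat >> h.py <<'E'
def go(x=None,y=None,z=None,yaw=None):
    """yaw = world angle (deg) of tool x; prints shift mm in tool axes + rotvec; tool assumed to end straight down"""
    o=r.observe(); A=R.from_quat(o["orientation"]); t=np.array(o["tool_pos"])
    X=np.array([t[i] if v is None else v for i,v in enumerate((x,y,z))])
    ax=A.as_matrix()[:,0]; cur=np.degrees(np.arctan2(ax[1],ax[0]))
    if yaw is None: yaw=cur
    B=R.from_euler('z',yaw,degrees=True)*R.from_euler('x',180,degrees=True)
    print("pos",t.round(4),"yaw",cur.round(1),"w",round(o["gripper_width"],4),"F",np.round(o["wrist_force"],1),"t",round(o["time"],1),"j6",round(o["joint_pos"][5],2))
    print(" shift",((A.inv().apply(X-t))*1000).round(1),"rot",(A.inv()*B).as_rotvec().round(3))
E
python3 -c "
from h import *
p=shot('wrist'); print(np.array(p['tool_from_camera']).round(3),np.array(p['K']).round(),p['dist'])
go(0.44,0.02,0.35,0); go(0.44,0.02,0.35,90);go(0.44,0.02,0.35,-90)
t=shot('top'); save(t,'b.png',(300,130,520,370),2.5)
"
```

```text
[[ 0.     0.963  0.27   0.076]
 [ 1.    -0.    -0.001  0.   ]
 [-0.001  0.27  -0.963 -0.17 ]
 [ 0.     0.     0.     1.   ]] [[333.   0. 317.]
 [  0. 333. 239.]
 [  0.   0.   1.]] [-0.0151118  0.         0.         0.         0.       ]
pos [0.1696 0.6015 0.2139] yaw 164.3 w 0.0911 F [ 0.5  1.  -0.1] t 1.1 j6 -0.1
 shift [-418.1 -486.4 -136.1] rot [0.    0.    2.867]
pos [0.1696 0.6015 0.2139] yaw 164.3 w 0.0911 F [ 0.5  1.  -0.1] t 1.1 j6 -0.1
 shift [-418.1 -486.4 -136.1] rot [0.    0.    1.296]
pos [0.1696 0.6015 0.2139] yaw 164.3 w 0.0911 F [ 0.5  1.  -0.1] t 1.1 j6 -0.1
 shift [-418.1 -486.4 -136.1] rot [-0.     0.    -1.846]
```

View pics/b.png

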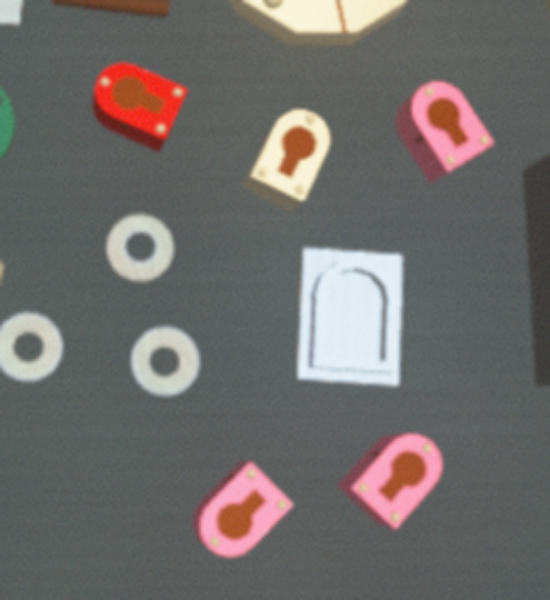

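```bash
python3 -c "
from h import *
go(0.46,0.02,0.25,180)"
```

```text
pos [0.1696 0.6015 0.2139] yaw 164.3 w 0.091 F [0.5 0.6 0.6] t 1.1 j6 -0.1
 shift [-437.3 -480.9  -36.1] rot [-0.    -0.    -0.275]
```

```bash
python3 -m pendant '-437 -481 -36 0 0 -0.275 -1;-437 -481 -36 0 0 -0.275 -1;-437 -481 -36 0 0 -0.275 -1;-437 -481 -36 0 0 -0.275 -1;-437 -481 -36 0 0 -0.275 -1;-437 -481 -36 0 0 -0.275 -1;-437 -481 -36 0 0 -0.275 -1;-437 -481 -36 0 0 -0.275 -1' 20; python3 -c "
from h import *
go(0.46,0.02,0.25,180)"
```

```text
time: 2.1
tool_pos: [0.3928, 0.1538, 0.242]
orientation: [-0.0, 1.0, 0.0, 0.0]
wrist_force: [1.1, 0.3, -0.2]
gripper_width: 0.0913
pos [0.3928 0.1538 0.242 ] yaw -180.0 w 0.0913 F [ 1.1  0.3 -0.2] t 2.1 j6 -1.34
 shift [ -67.2 -133.8   -8. ] rot [0.    0.001 0.   ]
```

```bash
python3 -m pendant '-67 -134 -8 0 0 0 -1;-67 -134 -8 0 0 0 -1;-67 -134 -8 0 0 0 -1;-67 -134 -8 0 0 0 -1;-67 -134 -8 0 0 0 -1;-67 -134 -8 0 0 0 -1;-67 -134 -8 0 0 0 -1;-67 -134 -8 0 0 0 -1'; python3 -c "
from h import *
go()
p=shot('wrist'); save(p,'w1.png')
for l in ['washer1','seat','block_mid','knob_mid','pocket']: find(p,l)"
```

```text
time: 3.1
tool_pos: [0.459, 0.022, 0.2496]
orientation: [-0.0, 1.0, -0.0, 0.0]
wrist_force: [-0.0, 0.8, -0.2]
gripper_width: 0.0913
pos [0.459  0.022  0.2496] yaw -179.9 w 0.0913 F [-0.   0.8 -0.2] t 3.1 j6 -1.65
 shift [0. 0. 0.] rot [-0.  0. -0.]
washer1 place_of 0.97 [ 0.4518 -0.0167  0.0044] [286. 203.] {}
washer1 place_of 0.9 [0.4394 0.1315 0.0015] [404. 193.] {}
washer1 place_of 0.83 [0.5511 0.1924 0.0031] [443. 276.] {}
washer1 place_of 0.82 [ 0.5524 -0.1244  0.0059] [207. 278.] {}
washer1 place_of 0.61 [ 0.4362 -0.1472  0.0067] [180. 191.] {}
seat place_of 0.9 [0.6815 0.0543 0.0353] [340. 375.] {}
block_mid place_of 0.74 [0.4611 0.3299 0.0627] [595. 221.] {}
block_mid place_of 0.73 [0.5248 0.0285 0.0109] [321. 260.] {}
block_mid place_of 0.68 [ 0.6917 -0.1252  0.0273] [210. 377.] {}
block_mid place_of 0.66 [ 0.2902 -0.2137  0.0276] [96. 57.] {}
block_mid place_of 0.27 [ 0.4801 -0.3328  0.0118] [ 37. 226.] {}
knob_mid place_of 0.57 [0.4624 0.3303 0.0632] [595. 222.] {}
pocket place_of 0.76 [ 0.4797 -0.3339  0.0114] [ 37. 226.] {}
```

View pics/w1.png

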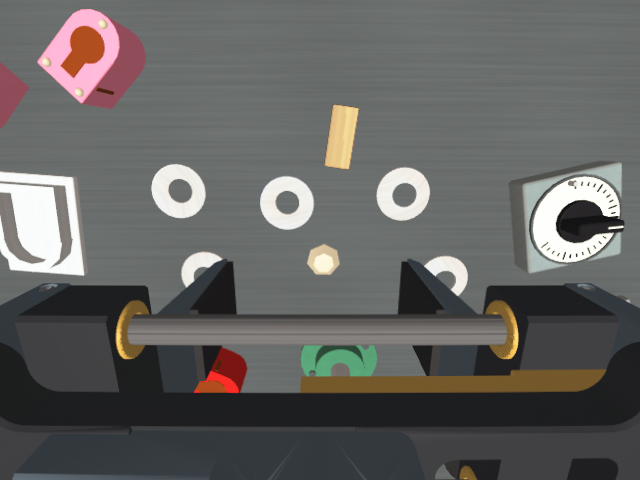

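```bash
python3 -c "
from h import *
p=shot('wrist')
L=[]
for c in [(180,191),(287,203),(404,194)]:
    im=p['image'][c[1]-34:c[1]+34,c[0]-34:c[0]+34,::-1].astype(float)
    print(im.max(), np.percentile(im,[50,80,95]))
    im=np.clip((im-150)/(105)*255,0,255).astype(np.uint8)
    L.append(cv2.resize(im,(266,266),interpolation=cv2.INTER_CUBIC))
cv2.imwrite('pics/w.png',np.hstack(L))
"
```

```text
245.0 [111. 239. 242.]
245.0 [112. 239. 242.]
245.0 [111. 238. 242.]
```

View pics/w.png

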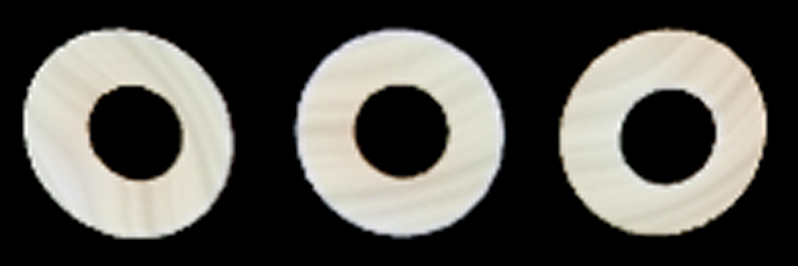

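```bash
cat >> h.py <<'E'
def ring(p,X,rad=0.045,z=.006,thr=185):
    """centres on plane z of outer edge and bore of the washer near X"""
    c=pix(p,X); s=int(np.linalg.norm(pix(p,np.add(X,[rad,0,0]))-c)); s=max(s,int(np.linalg.norm(pix(p,np.add(X,[0,rad,0]))-c)))
    u,v=c.astype(int); g=cv2.cvtColor(p["image"],cv2.COLOR_RGB2GRAY)
    y0,x0=max(v-s,0),max(u-s,0); g=cv2.resize(g[y0:v+s,x0:u+s],None,fx=4,fy=4,interpolation=cv2.INTER_CUBIC)
    m=(g>thr).astype(np.uint8); cs,h=cv2.findContours(m,cv2.RETR_CCOMP,cv2.CHAIN_APPROX_NONE)
    o=max((i for i in range(len(cs)) if h[0][i][3]<0),key=lambda i:cv2.contourArea(cs[i]))
    ii=[i for i in range(len(cs)) if h[0][i][3]==o]; i=max(ii,key=lambda i:cv2.contourArea(cs[i]))
    out=[]
    for k in (o,i):
        P=cs[k][:,0,:]; W=np.array([ray(p,((q[0]+.5)/4-.5+x0,(q[1]+.5)/4-.5+y0),z)[:2] for q in P])
        (cx,cy),(a,b),_=cv2.fitEllipse((W*1e4).astype(np.float32)); out.append((cx/1e4,cy/1e4,a/1e4,b/1e4))
    n=p["W"][:2,3]; d=np.array(X[:2])-n; dd=d/np.linalg.norm(d); df=np.array(out[1][:2])-out[0][:2]
    print("outer",np.round(out[0],4),"bore",np.round(out[1],4),"outward mm",round(1000*df@dd,1),"exp/mm height",round(np.linalg.norm(d)/p["W"][2,3],2))
    return out
E
python3 -c "
from h import *
L=dict(A=(.556,.190,.006),B=(.441,.129,.006),C=(.453,-.016,.006),D=(.437,-.147,.006),E=(.552,-.127,.006))
for n in ('scene','top','wrist'):
    p=shot(n); print(n)
    for k,X in L.items():
        try: print(k,end=' '); ring(p,X)
        except Exception as e: print('fail',repr(e)[:80])
"
```

```text
scene
A outer [0.556  0.189  0.065  0.0652] bore [0.5537 0.1886 0.0299 0.0302] outward mm 2.3 exp/mm height 0.35
B outer [0.4422 0.1276 0.0648 0.0652] bore [0.4391 0.1267 0.0297 0.0305] outward mm 3.2 exp/mm height 0.48
C outer [ 0.4495 -0.0188  0.0656  0.0659] bore [ 0.4527 -0.017   0.0301  0.0302] outward mm -3.7 exp/mm height 0.53
D outer [ 0.435  -0.1527  0.0656  0.0658] bore [ 0.4378 -0.1501  0.03    0.0302] outward mm -3.9 exp/mm height 0.63
E outer [ 0.5507 -0.1277  0.0647  0.0652] bore [ 0.5483 -0.1301  0.0297  0.0305] outward mm 3.4 exp/mm height 0.53
top
A fail ValueError('max() iterable argument is empty')
B fail ValueError('max() iterable argument is empty')
C fail ValueError('max() iterable argument is empty')
D fail ValueError('max() iterable argument is empty')
E fail ValueError('max() iterable argument is empty')
wrist
A fail ValueError('max() iterable argument is empty')
B outer [0.4401 0.1292 0.0654 0.0656] bore [0.4409 0.1309 0.0303 0.0305] outward mm 1.8 exp/mm height 0.29
C outer [ 0.4515 -0.0156  0.0666  0.0667] bore [ 0.4505 -0.015   0.03    0.03  ] outward mm -1.1 exp/mm height 0.19
D outer [ 0.4368 -0.1501  0.0665  0.0665] bore [ 0.436  -0.1477  0.0299  0.0301] outward mm -2.5 exp/mm height 0.42
E fail ValueError('max() iterable argument is empty')
```

```bash
python3 -m pendant '-191 32 0 0 0 0 -1;-191 32 0 0 0 0 -1;-191 32 0 0 0 0 -1;-191 32 0 0 0 0 -1;-191 32 0 0 0 0 -1;-191 32 0 0 0 0 -1;-191 32 0 0 0 0 -1;-191 32 0 0 0 0 -1'; python3 -c "
from h import *
go()
p=shot('wrist'); save(p,'w2.png')
find(p,'seat')
hsv=cv2.cvtColor(p['image'],cv2.COLOR_RGB2HSV)
m=((hsv[...,0]>60)&(hsv[...,0]<90)&(hsv[...,1]>90)).astype(np.uint8)
cs,_=cv2.findContours(m,cv2.RETR_EXTERNAL,cv2.CHAIN_APPROX_NONE)
c=max(cs,key=cv2.contourArea)[:,0,:]; print(c.min(0),c.max(0))
h=cv2.convexHull(c)[:,0,:]
W=np.array([ray(p,q,.010)[:2] for q in c]).astype(np.float32)
print(cv2.fitEllipse(W*1000), 'minenc',cv2.minEnclosingCircle(W*1000))
print(pix(p,(.68,.054,.01)),pix(p,(.68,.054,.033)),pix(p,(.68,.054,.099)))
"
```

```text
time: 4.6
tool_pos: [0.6497, 0.0536, 0.25]
orientation: [-0.0, 1.0, -0.0, 0.0]
wrist_force: [-1.0, -1.5, 0.2]
gripper_width: 0.091
pos [0.6497 0.0536 0.25  ] yaw -180.0 w 0.091 F [-1.  -1.5  0.2] t 4.6 j6 -1.58
 shift [0. 0. 0.] rot [-0.  0. -0.]
seat place_of 0.67 [0.6809 0.0554 0.0358] [318. 239.] {}
seat place_of 0.63 [ 0.4361 -0.147   0.0057] [134.  17.] {}
[274 187] [359 269]
((675.482421875, 53.52565383911133), (106.60403442382812, 107.47103118896484), 84.74998474121094) minenc ((675.4215087890625, 53.57802963256836), 54.323219299316406)
[316.85853692 232.93193971] [316.87440317 237.74770027] [316.93147158 255.07065837]
```

View pics/w2.png

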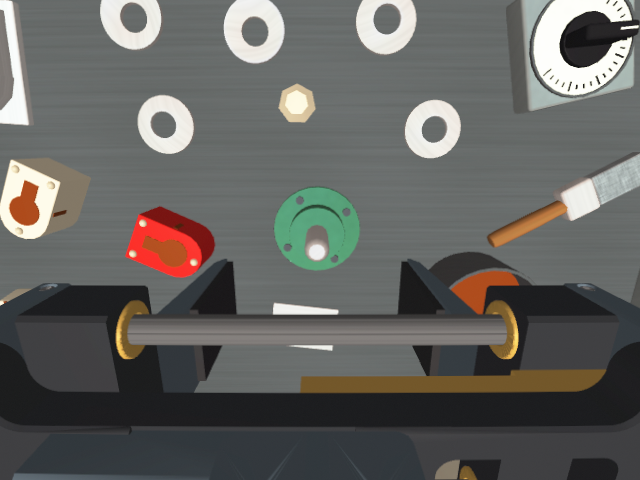

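```bash
python3 -c "
from h import *
p=shot('wrist')
g=cv2.cvtColor(p['image'],cv2.COLOR_RGB2HSV)[235:275,295:340]
m=((g[...,1]<50)&(g[...,2]>150)).astype(np.uint8)
n,l,s,c=cv2.connectedComponentsWithStats(m); i=1+s[1:,4].argmax(); uv=c[i]+[295,235]; print(s[i],uv,ray(p,uv,.099))
for k,X in dict(A=(.556,.190,.006),E=(.552,-.127,.006)).items(): print(k,end=' ');ring(p,X)
save(p,'st.png',(270,180,365,275),6)
q=shot('scene');find(q,'seat')
hsv=cv2.cvtColor(q['image'],cv2.COLOR_RGB2HSV)
m=((hsv[...,0]>60)&(hsv[...,0]<90)&(hsv[...,1]>90)).astype(np.uint8)
cs,_=cv2.findContours(m,cv2.RETR_EXTERNAL,cv2.CHAIN_APPROX_NONE)
c=max(cs,key=cv2.contourArea)[:,0,:]
W=np.array([ray(q,u,.008)[:2] for u in c]).astype(np.float32)
print('scene',cv2.minEnclosingCircle(W*1000),cv2.fitEllipse(W*1000))
"
```

```text
[ 11   5  22  21 352] [316.05681818 250.30397727] [0.67503346 0.0531703  0.099     ]
A outer [0.554  0.1907 0.0655 0.0656] bore [0.5537 0.1927 0.0305 0.0306] outward mm 2.0 exp/mm height 0.33
E outer [ 0.5488 -0.1253  0.0654  0.0655] bore [ 0.5485 -0.1279  0.0304  0.0306] outward mm 2.6 exp/mm height 0.43
seat place_of 0.77 [0.6798 0.0538 0.0342] [309. 335.] {}
scene ((679.073486328125, 51.991485595703125), 54.935115814208984) ((678.8869018554688, 52.048744201660156), (107.47383117675781, 107.84416961669922), 148.71401977539062)
```

View pics/st.png

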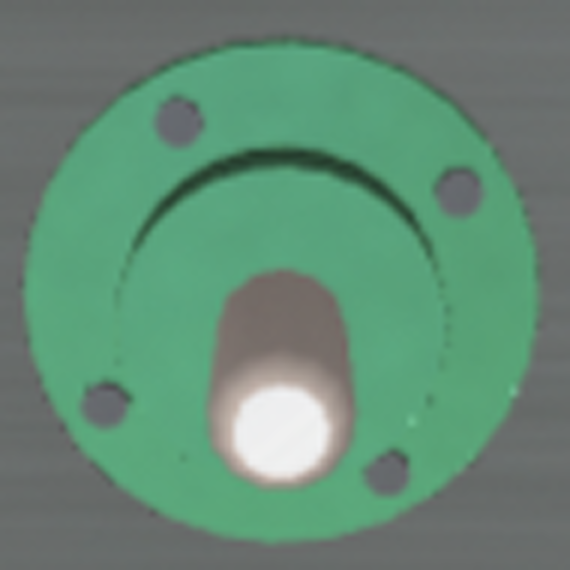

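```bash
python3 -m pendant '210 76 0 0 0 0 -1;210 76 0 0 0 0 -1;210 76 0 0 0 0 -1;210 76 0 0 0 0 -1;210 76 0 0 0 0 -1;210 76 0 0 0 0 -1;210 76 0 0 0 0 -1;210 76 0 0 0 0 -1'; cat > m.py <<'E'
import sys
from h import *
x,y=map(float,sys.argv[1:3]); p=shot('wrist'); o,b=ring(p,(x,y,.006)); c=(np.array(o[:2])+b[:2])/2; print(c.round(4)); go(*c,.002)
E
python3 m.py .44 .13
```

```text
time: 5.85
tool_pos: [0.4407, 0.1294, 0.2493]
orientation: [0.0, 1.0, -0.0, -0.0]
wrist_force: [0.3, 0.5, 0.3]
gripper_width: 0.0914
outer [0.44   0.1295 0.0662 0.0664] bore [0.4411 0.1295 0.0296 0.0297] outward mm 1.1 exp/mm height 0.18
[0.4406 0.1295]
pos [0.4405 0.1294 0.2493] yaw 180.0 w 0.0913 F [ 0.1 -0.3 -0.1] t 5.9 j6 -1.41
 shift [-1.000e-01  1.000e-01  2.473e+02] rot [-0. -0.  0.]
```

```bash
python3 -m pendant '0 0 60 0 0 0 -1;0 0 120 0 0 0 -1;0 0 180 0 0 0 -1;0 0 220 0 0 0 -1;0 0 240 0 0 0 -1;0 0 247 0 0 0 -1;0 0 247 0 0 0 -1;0 0 247 0 0 0 -1' 20;  python3 -m pendant '0 0 0 0 0 0 0;0 0 0 0 0 0 1;0 0 0 0 0 0 1;0 0 0 0 0 0 1;0 0 0 0 0 0 1;0 0 0 0 0 0 1;0 0 0 0 0 0 1;0 0 0 0 0 0 1' 20
```

```text
time: 6.9
tool_pos: [0.4407, 0.1297, 0.0033]
orientation: [-0.0, 1.0, 0.0, 0.001]
wrist_force: [0.3, -0.2, -0.7]
gripper_width: 0.0912
time: 7.9
tool_pos: [0.4402, 0.1296, 0.0027]
orientation: [-0.0, 1.0, 0.0, 0.0]
wrist_force: [-0.9, -0.2, 6.4]
gripper_width: 0.0654
```

```bash
python3 -m pendant '0 0 -60 0 0 0 1;0 0 -120 0 0 0 1;0 0 -147 0 0 0 1;-60 -19 -147 0 0 0 1;-120 -39 -147 0 0 0 1;-180 -58 -147 0 0 0 1;-235 -76 -147 0 0 0 1;-235 -76 -147 0 0 0 1'; python3 -m pendant '0 0 0 0 0 0 1;0 0 0 0 0 0 1;0 0 0 0 0 0 1;0 0 0 0 0 0 1;0 0 0 0 0 0 1;0 0 0 0 0 0 1;0 0 0 0 0 0 1;0 0 0 0 0 0 1'; python3 -c "
from h import *
go(.6755,.0535,.037,180); p=shot('wrist'); save(p,'p1.png',(160,120,480,360),2)"
```

```text
time: 8.9
tool_pos: [0.6782, 0.052, 0.1485]
orientation: [0.001, 1.0, -0.0, 0.001]
wrist_force: [-0.5, 0.7, -1.9]
gripper_width: 0.0656
time: 9.9
tool_pos: [0.6751, 0.0537, 0.1495]
orientation: [-0.0, 1.0, 0.0, -0.0]
wrist_force: [-0.1, 0.4, -2.2]
gripper_width: 0.0657
pos [0.6751 0.0537 0.1495] yaw -180.0 w 0.0657 F [-0.1  0.4 -2.2] t 9.9 j6 -1.58
 shift [ -0.4  -0.2 112.5] rot [ 0. -0.  0.]
```

View pics/p1.png

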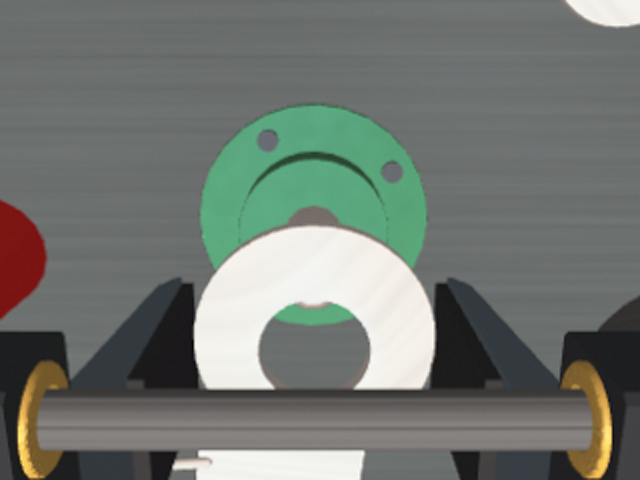

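```bash
python3 -m pendant '0 0 15 0 0 0 1;0 0 30 0 0 0 1;0 0 40 0 0 0 1;0 0 45 0 0 0 1;0 0 50 0 0 0 1;0 0 55 0 0 0 1;0 0 60 0 0 0 1;0 0 60 0 0 0 1'; python3 -c "
from h import *
go(.6755,.0535,.037,180)"
```

```text
time: 10.95
tool_pos: [0.6749, 0.0537, 0.0892]
orientation: [-0.0, 1.0, 0.0, -0.0]
wrist_force: [-0.8, 0.8, -1.9]
gripper_width: 0.0653
pos [0.6749 0.0537 0.0892] yaw -180.0 w 0.0653 F [-0.8  0.8 -1.9] t 10.9 j6 -1.58
 shift [-0.7 -0.2 52.2] rot [ 0.    -0.001  0.   ]
```

No contact force; washer is over the taper. Lower to the seat, release, rise.

```bash
python3 -m pendant '0 0 10 0 0 0 1;0 0 20 0 0 0 1;0 0 30 0 0 0 1;0 0 40 0 0 0 1;0 0 47 0 0 0 1;0 0 51 0 0 0 1;0 0 52 0 0 0 1;0 0 52 0 0 0 1'; python3 -m pendant '0 0 0 0 0 0 -1;0 0 0 0 0 0 -1;0 0 0 0 0 0 -1;0 0 0 0 0 0 -1;0 0 -30 0 0 0 -1;0 0 -90 0 0 0 -1;0 0 -150 0 0 0 -1;0 0 -213 0 0 0 -1';python3 -c "
from h import *
go(.4515,-.0155,.25,180); p=shot('wrist'); save(p,'p2.png',(160,120,480,360),2)"
```

```text
time: 11.95
tool_pos: [0.6752, 0.0537, 0.0378]
orientation: [-0.0, 1.0, 0.0, 0.0]
wrist_force: [0.1, 0.2, -1.3]
gripper_width: 0.0654
time: 12.95
tool_pos: [0.6747, 0.0537, 0.252]
orientation: [-0.0, 1.0, -0.0, -0.0]
wrist_force: [1.6, -0.0, -0.7]
gripper_width: 0.0913
pos [0.6747 0.0537 0.252 ] yaw -180.0 w 0.0913 F [ 1.6 -0.  -0.7] t 12.9 j6 -1.58
 shift [223.2 -69.1   2. ] rot [-0. -0.  0.]
```

View pics/p2.png

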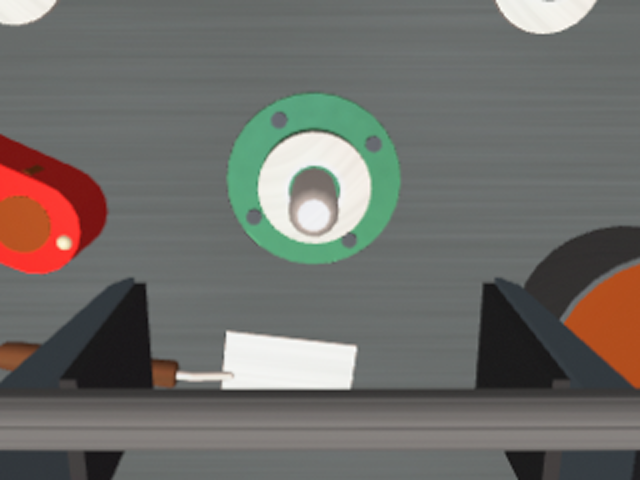

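```bash
python3 -m pendant '223 -69 2 0 0 0 -1;223 -69 2 0 0 0 -1;223 -69 2 0 0 0 -1;223 -69 2 0 0 0 -1;223 -69 2 0 0 0 -1;223 -69 2 0 0 0 -1;223 -69 2 0 0 0 -1;223 -69 2 0 0 0 -1'; python3 m.py .4515 -.0155
```

```text
time: 14.0
tool_pos: [0.4527, -0.0152, 0.2478]
orientation: [-0.0, 1.0, 0.0, -0.0]
wrist_force: [-0.3, 0.5, -0.2]
gripper_width: 0.0911
outer [ 0.4516 -0.0151  0.0666  0.0667] bore [ 0.4505 -0.0151  0.0299  0.0301] outward mm -1.0 exp/mm height 0.18
[ 0.4511 -0.0151]
pos [ 0.4525 -0.0152  0.2478] yaw -180.0 w 0.0914 F [ 0.1  0.3 -0.2] t 14.1 j6 -1.74
 shift [1.400e+00 1.000e-01 2.458e+02] rot [ 0. -0. -0.]
```

```bash
python3 -m pendant '1.5 0 60 0 0 0 -1;1.5 0 120 0 0 0 -1;1.5 0 180 0 0 0 -1;1.5 0 220 0 0 0 -1;1.5 0 240 0 0 0 -1;1.5 0 244 0 0 0 -1;1.5 0 244 0 0 0 -1;1.5 0 244 0 0 0 -1' 20;  python3 -m pendant '0 0 0 0 0 0 0;0 0 0 0 0 0 1;0 0 0 0 0 0 1;0 0 0 0 0 0 1;0 0 0 0 0 0 1;0 0 0 0 0 0 1;0 0 0 0 0 0 1;0 0 0 0 0 0 1' 20; python3 -c "
from h import *
go(.6755,.0535,.15,180)"
```

```text
time: 15.05
tool_pos: [0.4512, -0.0154, 0.0049]
orientation: [-0.0, 1.0, -0.0, 0.001]
wrist_force: [-0.7, 0.1, -1.0]
gripper_width: 0.0914
time: 16.05
tool_pos: [0.4507, -0.0154, 0.0042]
orientation: [-0.0, 1.0, -0.0, 0.0]
wrist_force: [0.0, 0.4, 5.9]
gripper_width: 0.0653
pos [ 0.4507 -0.0154  0.0042] yaw -180.0 w 0.0653 F [0.  0.4 5.9] t 16.1 j6 -1.74
 shift [-224.8   68.8 -145.8] rot [-0.  0.  0.]
```

```bash
python3 -m pendant '0 0 -60 0 0 0 1;0 0 -120 0 0 0 1;0 0 -146 0 0 0 1;-60 19 -146 0 0 0 1;-120 38 -146 0 0 0 1;-180 57 -146 0 0 0 1;-225 69 -146 0 0 0 1;-225 69 -146 0 0 0 1'; python3 -m pendant '0 0 0 0 0 0 1;0 0 0 0 0 0 1;0 0 0 0 0 0 1;0 0 15 0 0 0 1;0 0 30 0 0 0 1;0 0 40 0 0 0 1;0 0 50 0 0 0 1;0 0 60 0 0 0 1'; python3 -c "
from h import *
go(.6755,.0535,.050,180)"
```

```text
time: 17.05
tool_pos: [0.6779, 0.0546, 0.149]
orientation: [-0.001, 1.0, 0.0, 0.0]
wrist_force: [-0.3, -0.5, -2.4]
gripper_width: 0.0655
time: 18.05
tool_pos: [0.6756, 0.0537, 0.0893]
orientation: [-0.0, 1.0, 0.0, -0.0]
wrist_force: [-0.7, -1.1, -1.2]
gripper_width: 0.0655
pos [0.6756 0.0537 0.0893] yaw -180.0 w 0.0655 F [-0.7 -1.1 -1.2] t 18.1 j6 -1.58
 shift [ 0.1 -0.2 39.3] rot [ 0. -0.  0.]
```

```bash
python3 -m pendant '0 0 10 0 0 0 1;0 0 20 0 0 0 1;0 0 30 0 0 0 1;0 0 36 0 0 0 1;0 0 39 0 0 0 1;0 0 39 0 0 0 1;0 0 39 0 0 0 1;0 0 39 0 0 0 -1'; python3 -m pendant '0 0 0 0 0 0 -1;0 0 0 0 0 0 -1;0 0 0 0 0 0 -1;0 0 0 0 0 0 -1;0 0 -30 0 0 0 -1;0 0 -90 0 0 0 -1;0 0 -150 0 0 0 -1;0 0 -200 0 0 0 -1';python3 -m pendant '122 137 0 0 0 0 -1;122 137 0 0 0 0 -1;122 137 0 0 0 0 -1;122 137 0 0 0 0 -1;122 137 0 0 0 0 -1;122 137 0 0 0 0 -1;122 137 0 0 0 0 -1;122 137 0 0 0 0 -1'; python3 m.py .554 .191; python3 -c "
from h import *
p=shot('scene')
for X in [(.675,.053,.05)]:
  u=pix(p,X).astype(int); save(p,'p3.png',(u[0]-40,u[1]-45,u[0]+40,u[1]+30),6)
ring(p,(.436,-.148,.006));ring(p,(.55,-.126,.006));find(p,'block_mid')"
```

```text
time: 19.05
tool_pos: [0.6758, 0.0537, 0.0514]
orientation: [-0.0, 1.0, -0.0, 0.0]
wrist_force: [-0.6, 0.1, 0.5]
gripper_width: 0.0731
time: 20.05
tool_pos: [0.6757, 0.0537, 0.2537]
orientation: [-0.0, 1.0, -0.0, 0.001]
wrist_force: [0.4, -0.2, -0.8]
gripper_width: 0.0915
time: 21.05
tool_pos: [0.5539, 0.1902, 0.2509]
orientation: [0.0, 1.0, -0.0, -0.0]
wrist_force: [0.3, 0.0, -0.4]
gripper_width: 0.0912
outer [0.5539 0.1909 0.0662 0.0663] bore [0.555  0.1909 0.0296 0.0297] outward mm 1.1 exp/mm height 0.18
[0.5545 0.1909]
pos [0.5538 0.1903 0.2509] yaw 180.0 w 0.0912 F [0.4 0.  0.7] t 21.1 j6 -1.34
 shift [ -0.7   0.6 248.9] rot [-0. -0.  0.]
outer [ 0.435  -0.1527  0.0638  0.0638] bore [ 0.4378 -0.1501  0.0319  0.0322] outward mm -3.8 exp/mm height 0.63
outer [ 0.5508 -0.1277  0.0629  0.0634] bore [ 0.5481 -0.1302  0.0315  0.0321] outward mm 3.6 exp/mm height 0.53
block_mid place_of 0.96 [ 0.3294 -0.3666  0.0329] [249. 127.] {}
block_mid place_of 0.94 [ 0.296  -0.2139  0.0292] [308. 146.] {}
block_mid place_of 0.91 [ 0.6647 -0.4279  0.0302] [135. 214.] {}
block_mid place_of 0.63 [ 0.5524 -0.1312  0.0068] [273. 247.] {}
block_mid place_of 0.57 [ 0.6349 -0.2729  0.0255] [197. 239.] {}
block_mid place_of 0.55 [ 0.6903 -0.1233  0.0279] [235. 294.] {}
block_mid place_of 0.38 [0.559  0.1892 0.0087] [399. 326.] {}
```

View pics/p3.png

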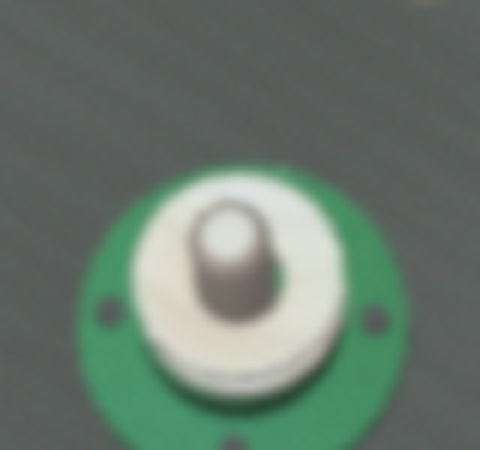

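```bash
python3 -m pendant '-0.5 0.5 60 0 0 0 -1;-0.5 0.5 120 0 0 0 -1;-0.5 0.5 180 0 0 0 -1;-0.5 0.5 220 0 0 0 -1;-0.5 0.5 240 0 0 0 -1;-0.5 0.5 248.5 0 0 0 -1;-0.5 0.5 248.5 0 0 0 -1;-0.5 0.5 248.5 0 0 0 -1' 20;  python3 -m pendant '0 0 0 0 0 0 0;0 0 0 0 0 0 1;0 0 0 0 0 0 1;0 0 0 0 0 0 1;0 0 0 0 0 0 1;0 0 0 0 0 0 1;0 0 0 0 0 0 1;0 0 0 0 0 0 1' 20; python3 -c "
from h import *
go(.6755,.0535,.15,180)"
```

```text
time: 22.2
tool_pos: [0.5547, 0.1913, 0.0035]
orientation: [-0.0, 1.0, 0.0, 0.001]
wrist_force: [-1.1, 0.2, 0.3]
gripper_width: 0.0912
time: 23.2
tool_pos: [0.5542, 0.1912, 0.0027]
orientation: [-0.0, 1.0, 0.0, 0.0]
wrist_force: [-0.7, -0.2, 6.3]
gripper_width: 0.0626
pos [0.5542 0.1912 0.0027] yaw -180.0 w 0.0626 F [-0.7 -0.2  6.3] t 23.2 j6 -1.34
 shift [-121.3 -137.7 -147.3] rot [0. 0. 0.]
```

```bash
python3 -c "
from h import *
p=shot('wrist'); save(p,'p4.png',(140,120,500,440),1.8)"
```

```text
(no output)
```

View pics/p4.png

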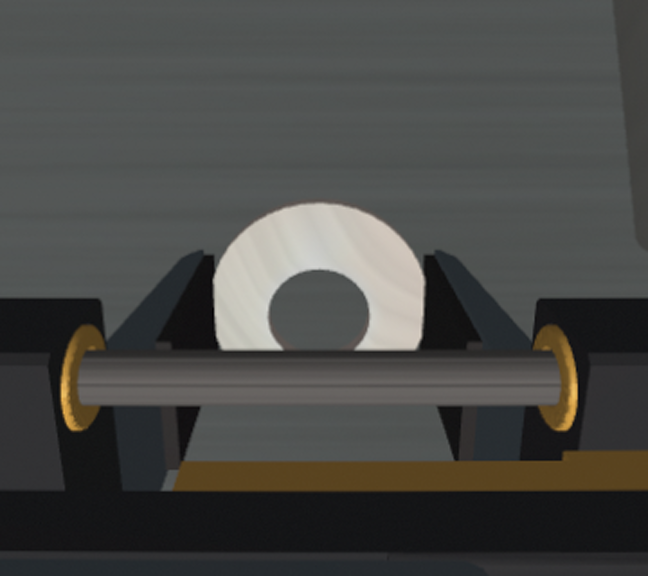

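```bash
python3 -m pendant '0 0 0 0 0 0 -1;0 0 0 0 0 0 -1;0 0 0 0 0 0 -1;0 0 1 0 0 0 -1;0 0 1 0 0 0 1;0 0 1 0 0 0 1;0 0 1 0 0 0 1;0 0 1 0 0 0 1' 15;python3 -m pendant '0 0 0 0 0 0 1;0 0 0 0 0 0 1;0 0 0 0 0 0 1;0 0 0 0 0 0 1;0 0 0 0 0 0 1;0 0 0 0 0 0 1;0 0 0 0 0 0 1;0 0 0 0 0 0 1' 15
```

```text
time: 24.25
tool_pos: [0.5541, 0.1912, 0.0015]
orientation: [-0.0, 1.0, 0.0, 0.0]
wrist_force: [0.1, 0.2, -0.0]
gripper_width: 0.063
time: 25.25
tool_pos: [0.5541, 0.1911, 0.0015]
orientation: [-0.0, 1.0, 0.0, 0.0]
wrist_force: [-0.5, -0.1, 1.4]
gripper_width: 0.0632
```

```bash
python3 -m pendant '0 0 -60 0 0 0 1;0 0 -120 0 0 0 1;0 0 -148 0 0 0 1;-35 -39 -148 0 0 0 1;-70 -78 -148 0 0 0 1;-100 -115 -148 0 0 0 1;-121.5 -137.5 -148 0 0 0 1;-121.5 -137.5 -148 0 0 0 1' 20; python3 -m pendant '0 0 0 0 0 0 1;0 0 0 0 0 0 1;0 0 0 0 0 0 1;0 0 15 0 0 0 1;0 0 30 0 0 0 1;0 0 40 0 0 0 1;0 0 50 0 0 0 1;0 0 60 0 0 0 1'; python3 -c "
from h import *
go(.6755,.0535,.0595,180)"
```

```text
time: 26.25
tool_pos: [0.6766, 0.0518, 0.149]
orientation: [0.001, 1.0, -0.0, 0.0]
wrist_force: [-0.3, -0.0, -1.5]
gripper_width: 0.0632
time: 27.25
tool_pos: [0.6756, 0.0536, 0.0888]
orientation: [-0.0, 1.0, -0.0, -0.0]
wrist_force: [0.4, 0.3, -1.9]
gripper_width: 0.0633
pos [0.6756 0.0536 0.0888] yaw -180.0 w 0.0633 F [ 0.4  0.3 -1.9] t 27.2 j6 -1.58
 shift [ 0.1 -0.1 29.3] rot [-0. -0.  0.]
```

```bash
python3 -m pendant '0 0 10 0 0 0 1;0 0 20 0 0 0 1;0 0 26 0 0 0 1;0 0 29 0 0 0 1;0 0 29 0 0 0 1;0 0 29 0 0 0 1;0 0 29 0 0 0 1;0 0 29 0 0 0 -1'; python3 -m pendant '0 0 0 0 0 0 -1;0 0 0 0 0 0 -1;0 0 0 0 0 0 -1;0 0 0 0 0 0 -1;0 0 -30 0 0 0 -1;0 0 -90 0 0 0 -1;0 0 -150 0 0 0 -1;0 0 -190 0 0 0 -1';python3 -m pendant '239 -202 0 0 0 0 -1;239 -202 0 0 0 0 -1;239 -202 0 0 0 0 -1;239 -202 0 0 0 0 -1;239 -202 0 0 0 0 -1;239 -202 0 0 0 0 -1;239 -202 0 0 0 0 -1;239 -202 0 0 0 0 -1'; python3 m.py .436 -.149
```

```text
time: 28.25
tool_pos: [0.6757, 0.0537, 0.0608]
orientation: [-0.0, 1.0, -0.0, 0.0]
wrist_force: [0.1, 0.6, 0.1]
gripper_width: 0.0704
time: 29.25
tool_pos: [0.6761, 0.0537, 0.2538]
orientation: [-0.0, 1.0, -0.0, 0.001]
wrist_force: [1.4, -0.1, -0.2]
gripper_width: 0.0911
time: 30.25
tool_pos: [0.4374, -0.1478, 0.2505]
orientation: [-0.001, 1.0, 0.0, 0.0]
wrist_force: [0.8, 1.2, 0.5]
gripper_width: 0.0915
outer [ 0.437  -0.148   0.0669  0.067 ] bore [ 0.4359 -0.1481  0.0296  0.0297] outward mm -1.1 exp/mm height 0.18
[ 0.4364 -0.148 ]
pos [ 0.4374 -0.1477  0.2504] yaw -179.9 w 0.0915 F [-0.6  0.9  0.8] t 30.3 j6 -2.03
 shift [  1.   -0.3 248.4] rot [0. 0. 0.]
```

```bash
python3 -m pendant '1.2 0 60 0 0 0 -1;1.2 0 120 0 0 0 -1;1.2 0 180 0 0 0 -1;1.2 0 220 0 0 0 -1;1.2 0 240 0 0 0 -1;1.2 0 246.5 0 0 0 -1;1.2 0 246.5 0 0 0 -1;1.2 0 246.5 0 0 0 -1' 20;  python3 -m pendant '0 0 0 0 0 0 0;0 0 0 0 0 0 1;0 0 0 0 0 0 1;0 0 0 0 0 0 1;0 0 0 0 0 0 1;0 0 0 0 0 0 1;0 0 0 0 0 0 1;0 0 0 0 0 0 1' 20; python3 -c "
from h import *
go(.6755,.0535,.15,180)"
```

```text
time: 31.3
tool_pos: [0.4361, -0.1485, 0.0048]
orientation: [-0.0, 1.0, -0.0, 0.001]
wrist_force: [0.2, 0.5, 0.4]
gripper_width: 0.091
time: 32.3
tool_pos: [0.4355, -0.1484, 0.0042]
orientation: [-0.0, 1.0, -0.0, 0.0]
wrist_force: [-0.0, 0.1, 5.6]
gripper_width: 0.0661
pos [ 0.4355 -0.1484  0.0042] yaw -180.0 w 0.0661 F [-0.   0.1  5.6] t 32.3 j6 -2.03
 shift [-240.   201.9 -145.8] rot [-0.  0.  0.]
```

```bash
python3 -m pendant '0 0 -60 0 0 0 1;0 0 -120 0 0 0 1;0 0 -146 0 0 0 1;-45 38 -146 0 0 0 1;-90 76 -146 0 0 0 1;-135 114 -146 0 0 0 1;-180 152 -146 0 0 0 1;-225 190 -146 0 0 0 1' 20; python3 -m pendant '-15 12 0 0 0 0 1;-15 12 0 0 0 0 1;-15 12 0 0 0 0 1;-15 12 15 0 0 0 1;-15 12 30 0 0 0 1;-15 12 40 0 0 0 1;-15 12 45 0 0 0 1;-15 12 50 0 0 0 1'; python3 -c "
from h import *
go(.6755,.0535,.0745,180)"
```

```text
time: 33.3
tool_pos: [0.6614, 0.0432, 0.1497]
orientation: [-0.0, 1.0, -0.0, -0.0]
wrist_force: [0.1, 0.2, -1.6]
gripper_width: 0.0661
time: 34.3
tool_pos: [0.6755, 0.0536, 0.0998]
orientation: [-0.0, 1.0, -0.0, 0.0]
wrist_force: [0.8, -0.6, -0.6]
gripper_width: 0.0663
pos [0.6755 0.0536 0.0998] yaw -180.0 w 0.0663 F [ 0.8 -0.6 -0.6] t 34.3 j6 -1.58
 shift [ 0.  -0.1 25.3] rot [-0.  0.  0.]
```

```bash
python3 -m pendant '0 0 10 0 0 0 1;0 0 18 0 0 0 1;0 0 23 0 0 0 1;0 0 25 0 0 0 1;0 0 25 0 0 0 1;0 0 25 0 0 0 1;0 0 25 0 0 0 1;0 0 25 0 0 0 -1'; python3 -m pendant '0 0 0 0 0 0 -1;0 0 0 0 0 0 -1;0 0 0 0 0 0 -1;0 0 0 0 0 0 -1;0 0 -30 0 0 0 -1;0 0 -90 0 0 0 -1;0 0 -150 0 0 0 -1;0 0 -175 0 0 0 -1';python3 -m pendant '127 -180 0 0 0 0 -1;127 -180 0 0 0 0 -1;127 -180 0 0 0 0 -1;127 -180 0 0 0 0 -1;127 -180 0 0 0 0 -1;127 -180 0 0 0 0 -1;127 -180 0 0 0 0 -1;127 -180 0 0 0 0 -1'; python3 m.py .549 -.1265
```

```text
time: 35.3
tool_pos: [0.6755, 0.0537, 0.0752]
orientation: [-0.0, 1.0, 0.0, 0.0]
wrist_force: [0.3, 0.3, 0.7]
gripper_width: 0.0731
time: 36.3
tool_pos: [0.6765, 0.0537, 0.2542]
orientation: [-0.0, 1.0, -0.0, 0.003]
wrist_force: [0.3, -0.5, -0.2]
gripper_width: 0.0908
time: 37.3
tool_pos: [0.5488, -0.1257, 0.2499]
orientation: [-0.001, 1.0, 0.0, -0.0]
wrist_force: [-0.8, 0.2, -0.3]
gripper_width: 0.091
outer [ 0.5486 -0.1257  0.0659  0.0661] bore [ 0.5497 -0.1257  0.0297  0.03  ] outward mm 1.0 exp/mm height 0.18
[ 0.5491 -0.1257]
pos [ 0.5487 -0.1258  0.2499] yaw -179.9 w 0.0912 F [-1.  -0.  -0.8] t 37.4 j6 -1.9
 shift [ -0.5   0.  247.9] rot [ 0. -0. -0.]
```

```bash
python3 -m pendant '-0.2 0 60 0 0 0 -1;-0.2 0 120 0 0 0 -1;-0.2 0 180 0 0 0 -1;-0.2 0 220 0 0 0 -1;-0.2 0 240 0 0 0 -1;-0.2 0 248 0 0 0 -1;-0.2 0 248 0 0 0 -1;-0.2 0 248 0 0 0 -1' 20;  python3 -m pendant '0 0 0 0 0 0 0;0 0 0 0 0 0 1;0 0 0 0 0 0 1;0 0 0 0 0 0 1;0 0 0 0 0 0 1;0 0 0 0 0 0 1;0 0 0 0 0 0 1;0 0 0 0 0 0 1' 20; python3 -c "
from h import *
go(.6755,.0535,.15,180)"
```

```text
time: 38.35
tool_pos: [0.5493, -0.1265, 0.003]
orientation: [-0.0, 1.0, -0.0, 0.001]
wrist_force: [-0.3, -0.1, 0.6]
gripper_width: 0.0913
time: 39.35
tool_pos: [0.5488, -0.1264, 0.0022]
orientation: [-0.0, 1.0, -0.0, 0.0]
wrist_force: [-0.8, 0.8, 5.9]
gripper_width: 0.0651
pos [ 0.5488 -0.1264  0.0022] yaw -180.0 w 0.0651 F [-0.8  0.8  5.9] t 39.4 j6 -1.9
 shift [-126.8  179.9 -147.7] rot [-0.  0.  0.]
```

```bash
python3 -m pendant '0 0 -60 0 0 0 1;0 0 -120 0 0 0 1;0 0 -148 0 0 0 1;-35 50 -148 0 0 0 1;-70 100 -148 0 0 0 1;-100 142 -148 0 0 0 1;-127 180 -148 0 0 0 1;-127 180 -148 0 0 0 1' 20; python3 -m pendant '0 0 0 0 0 0 1;0 0 0 0 0 0 1;0 0 0 0 0 0 1;0 0 15 0 0 0 1;0 0 30 0 0 0 1;0 0 38 0 0 0 1;0 0 44 0 0 0 1;0 0 50 0 0 0 1'; python3 -c "
from h import *
go(.6755,.0535,.084,180)"
```

```text
time: 40.35
tool_pos: [0.6766, 0.0565, 0.1493]
orientation: [-0.002, 1.0, 0.0, 0.0]
wrist_force: [0.7, -1.4, -1.3]
gripper_width: 0.065
time: 41.35
tool_pos: [0.6757, 0.0537, 0.0997]
orientation: [-0.0, 1.0, -0.0, 0.0]
wrist_force: [-0.2, -0.6, -1.4]
gripper_width: 0.0649
pos [0.6757 0.0537 0.0997] yaw -180.0 w 0.0649 F [-0.2 -0.6 -1.4] t 41.4 j6 -1.58
 shift [ 0.2 -0.2 15.7] rot [-0.  0.  0.]
```

```bash
python3 -m pendant '0 0 6 0 0 0 1;0 0 11 0 0 0 1;0 0 14 0 0 0 1;0 0 15.5 0 0 0 1;0 0 15.5 0 0 0 1;0 0 15.5 0 0 0 1;0 0 15.5 0 0 0 1;0 0 15.5 0 0 0 -1'; python3 -m pendant '0 0 0 0 0 0 -1;0 0 0 0 0 0 -1;0 0 0 0 0 0 -1;0 0 0 0 0 0 -1;0 0 -30 0 0 0 -1;0 0 -90 0 0 0 -1;0 0 -150 0 0 0 -1;0 0 -165 0 0 0 -1';python3 -m pendant '47 -325 0 0 0 0 -1;47 -325 0 0 0 0 -1;47 -325 0 0 0 0 -1;47 -325 0 0 0 0 -1;47 -325 0 0 0 0 -1;47 -325 0 0 0 0 -1;47 -325 0 0 0 0 -1;47 -325 0 0 0 0 -1'; python3 -c "
from h import *
p=shot('scene'); u=pix(p,(.675,.053,.06)).astype(int)
a=cv2.resize(p['image'][u[1]-40:u[1]+30,u[0]-40:u[0]+40,::-1],(400,350),interpolation=cv2.INTER_CUBIC)
p=shot('wrist'); go(); b=p['image'][:350,:,::-1]; b=cv2.resize(b[:,120:520],(400,350))
cv2.imwrite('pics/p5.png',np.hstack([a,b]))
find(p,'block_mid')"
```

```text
time: 42.35
tool_pos: [0.6757, 0.0537, 0.0847]
orientation: [-0.0, 1.0, -0.0, 0.0]
wrist_force: [0.8, -0.3, -0.8]
gripper_width: 0.0724
time: 43.35
tool_pos: [0.6772, 0.0537, 0.2541]
orientation: [-0.0, 1.0, -0.0, 0.003]
wrist_force: [0.2, -1.0, -1.1]
gripper_width: 0.0913
time: 44.35
tool_pos: [0.6289, -0.2696, 0.2492]
orientation: [-0.001, 1.0, 0.0, -0.0]
wrist_force: [-0.3, 0.5, -0.3]
gripper_width: 0.0915
pos [ 0.629  -0.2696  0.2495] yaw -179.9 w 0.0913 F [-0.2  0.   0.1] t 44.5 j6 -2.07
 shift [0. 0. 0.] rot [ 0. -0. -0.]
block_mid place_of 0.76 [ 0.6667 -0.4236  0.0288] [190. 243.] {}
block_mid place_of 0.65 [ 0.6309 -0.2749  0.0225] [312. 213.] {}
block_mid place_of 0.56 [ 0.6893 -0.1211  0.0288] [436. 261.] {}
```

View pics/p5.png

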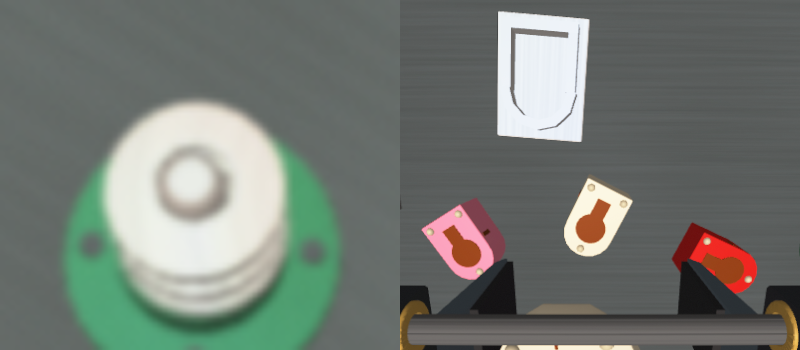

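```bash
cat > blk.py <<'E'
from h import *
def rect(p,mask,z,uv0,close=0):
    if close: mask=cv2.morphologyEx(mask,cv2.MORPH_CLOSE,np.ones((close,close),np.uint8))
    cs,_=cv2.findContours(mask,cv2.RETR_EXTERNAL,cv2.CHAIN_APPROX_NONE)
    c=max(cs,key=lambda c:cv2.contourArea(c) if cv2.pointPolygonTest(c,tuple(map(float,uv0)),True)>-15 else 0)
    W=np.array([ray(p,q,z)[:2] for q in c[:,0,:]])
    (cx,cy),(a,b),th=cv2.minAreaRect((W*1000).astype(np.float32))
    return c,W,np.round([cx,cy,a,b,th],1)
if __name__=="__main__":
    p=shot('wrist'); hsv=cv2.cvtColor(p['image'],cv2.COLOR_RGB2HSV)
    uv=pix(p,(.632,-.272,.054)); print(uv,p['image'][int(uv[1])-25:int(uv[1])+30:6,int(uv[0])].tolist())
    m=((hsv[...,2]>200)&(hsv[...,1]<90)).astype(np.uint8)
    c,W,R_=rect(p,m,.054,uv); print('block',R_)
    uv=pix(p,(.48,-.333,.01)); m=((hsv[...,2]>200)&(hsv[...,1]<40)).astype(np.uint8)
    for z in(.0,.01,.03):
        c,W,R_=rect(p,m,z,uv,5); print('cradle',z,R_)
    save(p,'bl.png',(190,0,390,280),2.9); go()
E
python3 blk.py
```

```text
[314.49130201 219.36414444] [[252, 247, 228], [252, 247, 228], [223, 175, 138], [170, 83, 39], [170, 82, 39], [170, 81, 39], [168, 80, 38], [167, 80, 37], [201, 140, 106], [251, 244, 223]]
block [ 635.  -273.    55.1   82.7   63.1]
cradle 0.0 [ 478.  -333.8  100.6  131.9   85.6]
cradle 0.01 [ 479.8 -332.3   98.2  128.7   85.6]
cradle 0.03 [ 483.3 -329.3   93.5  122.5   85.6]
pos [ 0.629  -0.27    0.2496] yaw -179.9 w 0.0908 F [-0.4  0.2 -0.1] t 44.5 j6 -2.07
 shift [0. 0. 0.] rot [0. 0. 0.]
```

View pics/bl.png

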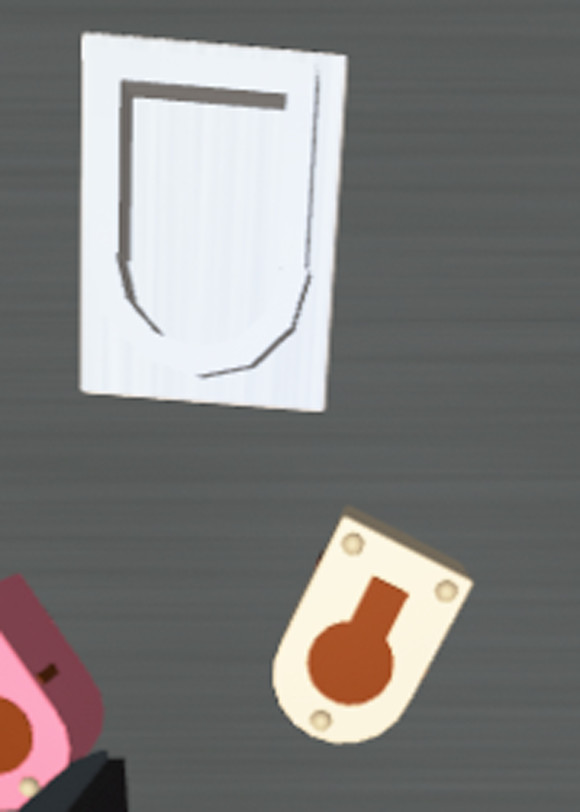

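```bash
python3 -m pendant '150 -63 0 0 0 0.077 -1;150 -63 0 0 0 0.077 -1;150 -63 0 0 0 0.077 -1;150 -63 0 0 0 0.077 -1;150 -63 0 0 0 0.077 -1;150 -63 0 0 0 0.077 -1;150 -63 0 0 0 0.077 -1;150 -63 0 0 0 0.077 -1'; python3 -c "
from blk import *
go()
p=shot('wrist'); hsv=cv2.cvtColor(p['image'],cv2.COLOR_RGB2HSV); uv=pix(p,(.48,-.333,.01)); m=((hsv[...,2]>170)&(hsv[...,1]<60)).astype(np.uint8)
for z in(.0,.01):
    c,W,R_=rect(p,m,z,uv,5); print('cradle',z,R_)
g=p['image'][int(uv[1])-70:int(uv[1])+70,int(uv[0])-60:int(uv[0])+60]
print(uv); cv2.imwrite('pics/cr.png',cv2.resize(g[...,::-1],None,fx=4.2,fy=4.2,interpolation=cv2.INTER_CUBIC))"
```

```text
time: 45.55
tool_pos: [0.479, -0.3341, 0.2494]
orientation: [0.038, 0.999, 0.0, -0.0]
wrist_force: [0.6, 0.3, -0.3]
gripper_width: 0.0912
pos [ 0.479  -0.3341  0.2494] yaw 175.6 w 0.0912 F [ 0.6  0.3 -0.3] t 45.5 j6 -2.21
 shift [0. 0. 0.] rot [ 0. -0. -0.]
cradle 0.0 [ 480.4 -332.4  102.4  131.6   85.6]
cradle 0.01 [ 478.5 -332.3  100.   128.5   85.6]
[317.46894493 210.30052985]
```

View pics/cr.png

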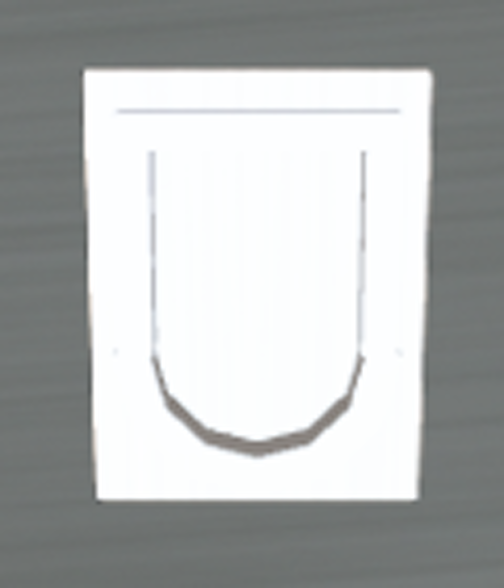

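```bash
python3 -c "
from h import *
p=shot('wrist'); a=np.radians(-4.4); ex=np.array([np.cos(a),np.sin(a),0]); ey=np.array([-np.sin(a),np.cos(a),0]); c=np.array([.479,-.3323,0])
for n,X in dict(apexfloor=c+.044*ex+[0,0,.01],apextop=c+.044*ex+[0,0,.03],baseend=c+.065*ex+[0,0,.01],base0=c-.065*ex+[0,0,.01],side1=c+.030*ey+[0,0,.03],side2=c-.030*ey+[0,0,.03],outerback=c-.054*ex+[0,0,.03],innerback=c-.044*ex+[0,0,.03]).items():
    print(n,((pix(p,X)-[257,140])*4.2).round(0))
b=np.radians(-26.9); X=np.array([.635,-.273])-.005*np.array([np.cos(b),np.sin(b)]); print(X); go(*X,.15,153.1)
"
```

```text
apexfloor [256. 434.]
apextop [256. 454.]
baseend [256. 500.]
base0 [257.  66.]
side1 [363. 305.]
side2 [151. 305.]
outerback [257. 110.]
innerback [257. 147.]
[ 0.63054101 -0.27073783]
pos [ 0.4788 -0.3342  0.2495] yaw 175.6 w 0.0915 F [ 0.  -0.7  0.3] t 45.6 j6 -2.21
 shift [-146.4   74.9   99.4] rot [ 0.    -0.     0.393]
```

```bash
python3 -m pendant '-146.4 74.9 0 0 0 0.393 -1;-146.4 74.9 0 0 0 0.393 -1;-146.4 74.9 0 0 0 0.393 -1;-146.4 74.9 0 0 0 0.393 -1;-146.4 74.9 0 0 0 0.393 -1;-146.4 74.9 0 0 0 0.393 -1;-146.4 74.9 0 0 0 0.393 -1;-146.4 74.9 0 0 0 0.393 -1'; python3 -c "
from blk import *
p=shot('wrist'); hsv=cv2.cvtColor(p['image'],cv2.COLOR_RGB2HSV); uv=pix(p,(.635,-.273,.054)); m=((hsv[...,2]>200)&(hsv[...,1]<90)).astype(np.uint8)
c,W,R_=rect(p,m,.054,uv); print('block',R_); go(.6305,-.2707,.027,153.1)"
```

```text
time: 46.65
tool_pos: [0.63, -0.2713, 0.2497]
orientation: [0.233, 0.972, -0.0, 0.0]
wrist_force: [-0.4, 0.4, -0.6]
gripper_width: 0.091
block [ 635.2 -273.    55.3   81.7   63.3]
pos [ 0.6301 -0.2712  0.2497] yaw 153.1 w 0.0913 F [ 0.  -0.7 -0.4] t 46.7 j6 -1.59
 shift [-1.000e-01  6.000e-01  2.227e+02] rot [-0.     0.    -0.001]
```

```bash
python3 -m pendant '0 0.5 60 0 0 0 -1;0 0.5 120 0 0 0 -1;0 0.5 170 0 0 0 -1;0 0.5 205 0 0 0 -1;0 0.5 218 0 0 0 -1;0 0.5 222 0 0 0 -1;0 0.5 222 0 0 0 -1;0 0.5 222 0 0 0 -1' 30;  python3 -m pendant '0 0 0 0 0 0 0;0 0 0 0 0 0 1;0 0 0 0 0 0 1;0 0 0 0 0 0 1;0 0 0 0 0 0 1;0 0 0 0 0 0 1;0 0 -30 0 0 0 1;0 0 -60 0 0 0 1' 30; python3 -c "
from h import *
a=np.radians(-4.4); c=np.array([.479,-.3323])-.005*np.array([np.cos(a),np.sin(a)]); print(c); go(*c,.12,175.6)"
```

```text
time: 47.7
tool_pos: [0.6313, -0.2709, 0.0289]
orientation: [0.233, 0.973, -0.0, 0.001]
wrist_force: [-0.2, -0.5, 0.3]
gripper_width: 0.091
time: 48.7
tool_pos: [0.6302, -0.2702, 0.0876]
orientation: [0.233, 0.973, 0.0, -0.001]
wrist_force: [-0.2, 0.0, -3.0]
gripper_width: 0.056
[ 0.47401474 -0.3319164 ]
pos [ 0.6302 -0.2702  0.0876] yaw 153.1 w 0.056 F [-0.2  0.  -3. ] t 48.7 j6 -1.59
 shift [ 111.4 -125.7  -32.2] rot [ 0.    -0.001 -0.393]
```

```bash
python3 -m pendant '0 0 -32 0 0 0 1;40 -45 -32 0 0 -0.13 1;80 -90 -32 0 0 -0.26 1;111 -126 -32 0 0 -0.392 1;111 -126 -32 0 0 -0.392 1;111 -126 -32 0 0 -0.392 1;111 -126 -32 0 0 -0.392 1;111 -126 -32 0 0 -0.392 1' 30; python3 -c "
from blk import *
p=shot('wrist'); hsv=cv2.cvtColor(p['image'],cv2.COLOR_RGB2HSV)
go(.474,-.3319,.05,175.6)
zt=r.observe()['tool_pos'][2]-.0275+.054
X=(.474-.03,-.33,zt); uv=pix(p,X)
m=((hsv[...,2]>200)&(hsv[...,1]<90)&(hsv[...,1]>15)).astype(np.uint8)
c,W,R_=rect(p,m,zt,uv); print('block',R_,zt,uv, (W.min(0)*1000).round(1),(W.max(0)*1000).round(1))
d=W-[.479,-.3323]; a=np.radians(-4.4); u=d@[np.cos(a),np.sin(a)]; v=d@[-np.sin(a),np.cos(a)]
s=(u>-.036)&(u<-.02)
print('u min',u.min().round(4),'v at back: ',v[s].min().round(4),v[s].max().round(4))
save(p,'hb.png',(160,80,480,400),1.8)"
```

```text
time: 49.7
tool_pos: [0.4752, -0.3322, 0.1194]
orientation: [0.039, 0.999, 0.0, 0.0]
wrist_force: [0.4, 0.4, -3.4]
gripper_width: 0.0558
pos [ 0.4751 -0.3322  0.1194] yaw 175.6 w 0.0559 F [-0.1 -0.1 -2.3] t 49.8 j6 -2.21
 shift [ 1.1  0.2 69.4] rot [ 0. -0. -0.]
block [ 457.3 -330.8   54.8   36.7   85.6] 0.1458804012301758 [315.94815043 249.66044061] [ 437.  -359.4] [ 477.7 -302.4]
u min -0.0401 v at back:  -0.0275 0.0273
```

View pics/hb.png

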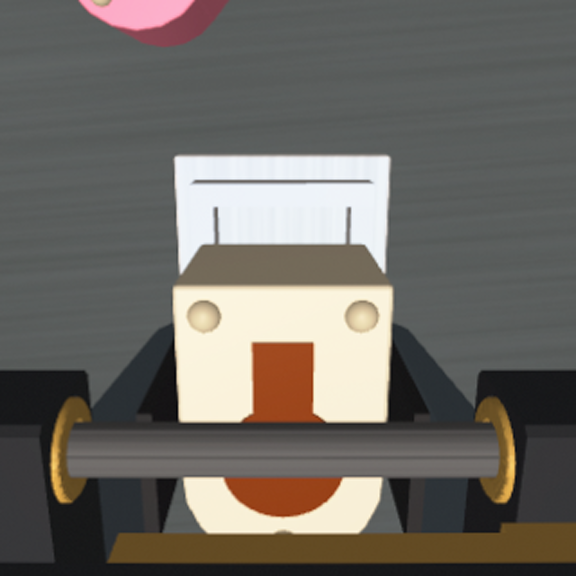

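```bash
python3 -m pendant '1 0 20 0 0 0 1;1 0 40 0 0 0 1;1 0 52 0 0 0 1;1 0 60 0 0 0 1;1 0 63 0 0 0 1;1 0 66 0 0 0 1;1 0 69 0 0 0 1;1 0 69 0 0 0 1' 30; python3 -c "
from h import *
go(.474,-.3319,.0377,175.6); print(r.observe()['ft_torque'])"
```

```text
time: 50.75
tool_pos: [0.4736, -0.3325, 0.0506]
orientation: [0.039, 0.999, -0.0, -0.0]
wrist_force: [0.1, 0.1, -2.0]
gripper_width: 0.0557
pos [ 0.4736 -0.3325  0.0506] yaw 175.5 w 0.0557 F [ 0.1  0.1 -2. ] t 50.8 j6 -2.21
 shift [-0.4  0.6 12.9] rot [-0.    -0.    -0.001]
[-0.00023454  0.09581358  0.033733  ]
```

Block bottom is 7 mm inside the walls without contact; go on down.

```bash
python3 -m pendant '-0.3 0.4 3 0 0 0 1;-0.3 0.4 6 0 0 0 1;-0.3 0.4 8 0 0 0 1;-0.3 0.4 10 0 0 0 1;-0.3 0.4 11 0 0 0 1;-0.3 0.4 12 0 0 0 1;-0.3 0.4 12.7 0 0 0 1;-0.3 0.4 12.7 0 0 0 1' 30; python3 -c "
from h import *
go(.474,-.3319,.0377,175.6)"
```

```text
time: 51.75
tool_pos: [0.4739, -0.3321, 0.0378]
orientation: [0.039, 0.999, 0.0, -0.0]
wrist_force: [-0.3, 0.6, -3.2]
gripper_width: 0.0558
pos [ 0.4739 -0.3321  0.0378] yaw 175.5 w 0.0558 F [-0.3  0.6 -3.2] t 51.8 j6 -2.21
 shift [-0.1  0.2  0.1] rot [ 0.    -0.    -0.001]
```

```bash
python3 -m pendant '0 0 0.5 0 0 0 1;0 0 0.8 0 0 0 1;0 0 0.8 0 0 0 1;0 0 0.8 0 0 0 -1;0 0 0.8 0 0 0 -1;0 0 0.8 0 0 0 -1;0 0 0.8 0 0 0 -1;0 0 0.8 0 0 0 -1' 30; python3 -m pendant '0 0 -40 0 0 0 -1;0 0 -100 0 0 0 -1;0 0 -160 0 0 0 -1;0 0 -213 0 0 0 -1;0 0 -213 0 0 0 -1;0 0 -213 0 0 0 -1;0 0 -213 0 0 0 -1;0 0 -213 0 0 0 -1'; python3 -c "
from blk import *
go()
p=shot('wrist'); hsv=cv2.cvtColor(p['image'],cv2.COLOR_RGB2HSV); m=((hsv[...,2]>200)&(hsv[...,1]<90)&(hsv[...,1]>15)).astype(np.uint8)
for z in(.062,.064,.067): c,W,R_=rect(p,m,z,pix(p,(.479,-.332,.064))); print('block',z,R_)
find(p,'block_mid'); save(p,'seat.png',(220,100,420,300),2.5)
t=shot('scene'); find(t,'knob_mid');find(t,'block_mid')"
```

```text
time: 52.75
tool_pos: [0.4739, -0.3321, 0.037]
orientation: [0.039, 0.999, 0.0, -0.0]
wrist_force: [-0.2, 0.6, 0.7]
gripper_width: 0.0911
time: 53.75
tool_pos: [0.4736, -0.3318, 0.249]
orientation: [0.039, 0.999, 0.001, -0.001]
wrist_force: [0.1, 0.0, -0.9]
gripper_width: 0.0912
pos [ 0.4736 -0.3318  0.249 ] yaw 175.5 w 0.0912 F [ 0.1  0.  -0.9] t 53.8 j6 -2.21
 shift [0. 0. 0.] rot [ 0.001 -0.002 -0.   ]
block 0.062 [ 658.7 -422.1   81.1   54.    30.8]
block 0.064 [ 657.2 -421.6   80.6   53.7   30.8]
block 0.067 [ 655.  -420.7   80.    53.3   30.8]
block_mid place_of 0.84 [ 0.6668 -0.4237  0.0253] [260. 357.] {}
block_mid place_of 0.81 [ 0.2884 -0.2136  0.0276] [415.  30.] {}
block_mid place_of 0.73 [ 0.4766 -0.3356  0.0314] [313. 216.] {}
block_mid place_of 0.7 [ 0.328  -0.3662  0.0239] [275.  84.] {}
knob_mid place_of 0.73 [0.4646 0.3245 0.0632] [488. 315.] {}
block_mid place_of 0.91 [ 0.2967 -0.2144  0.0293] [308. 146.] {}
block_mid place_of 0.89 [ 0.6657 -0.4276  0.0282] [135. 215.] {}
block_mid place_of 0.67 [ 0.3269 -0.3682  0.0323] [249. 127.] {}
block_mid place_of 0.58 [ 0.6924 -0.1262  0.0295] [233. 294.] {}
```

```bash
python3 -c "
from blk import *
p=shot('wrist'); hsv=cv2.cvtColor(p['image'],cv2.COLOR_RGB2HSV); uv=pix(p,(.477,-.332,.064)).astype(int)
print(hsv[uv[1]-40:uv[1]+40:6,uv[0]-22].tolist())
m=((hsv[...,2]>200)&(hsv[...,1]>12)&(hsv[...,1]<110)&(hsv[...,0]>10)&(hsv[...,0]<40)).astype(np.uint8)
m[:uv[1]-70]=0;m[uv[1]+70:]=0;m[:,:uv[0]-60]=0;m[:,uv[0]+60:]=0
for z in(.062,.064,.067): c,W,R_=rect(p,m,z,uv); print('block',z,R_)
"
```

```text
[[0, 1, 199], [30, 3, 255], [24, 27, 252], [30, 4, 255], [30, 4, 255], [30, 4, 255], [30, 4, 255], [30, 4, 255], [30, 5, 255], [30, 5, 255], [30, 5, 255], [120, 1, 255], [90, 1, 254], [90, 1, 254]]
block 0.062 [ 479.1 -332.5   34.4   53.    85.5]
block 0.064 [ 478.7 -332.5   34.2   52.7   85.5]
block 0.067 [ 478.  -332.4   33.9   52.2   85.5]
```

```bash
python3 -c "
from blk import *
p=shot('wrist'); im=p['image'].astype(int); uv=pix(p,(.477,-.332,.064)).astype(int)
d=im[...,0]-im[...,2]
m=(d>=3).astype(np.uint8)
m[:uv[1]-70]=0;m[uv[1]+70:]=0;m[:,:uv[0]-60]=0;m[:,uv[0]+60:]=0
for z in(.062,.064,.066): c,W,R_=rect(p,m,z,uv,3); print('block',z,R_)
s=shot('scene'); u2=pix(s,(.477,-.332,.05)).astype(int)
a=cv2.resize(p['image'][uv[1]-65:uv[1]+65,uv[0]-65:uv[0]+65,::-1],(400,400),interpolation=cv2.INTER_CUBIC)
a=np.clip((a.astype(float)-180)*3.4,0,255).astype(np.uint8)
b=cv2.resize(s['image'][u2[1]-40:u2[1]+40,u2[0]-40:u2[0]+40,::-1],(400,400),interpolation=cv2.INTER_CUBIC)
cv2.imwrite('pics/seat2.png',np.hstack([a,b]))
"
```

```text
block 0.062 [ 477.  -332.5   56.3   88.1   86.7]
block 0.064 [ 476.5 -332.5   56.    87.6   86.7]
block 0.066 [ 476.1 -332.4   55.7   87.1   86.7]
```

```bash
python3 -c "
from h import *
go(.45,.30,.25,180)"
```

```text
pos [ 0.4739 -0.3321  0.25  ] yaw 175.5 w 0.0908 F [1.1 0.5 1.3] t 54.1 j6 -2.21
 shift [ 73.  628.4  -0. ] rot [-0.    -0.    -0.078]
```

```bash
python3 -m pendant '73 628 0 0 0 -0.078 -1;73 628 0 0 0 -0.078 -1;73 628 0 0 0 -0.078 -1;73 628 0 0 0 -0.078 -1;73 628 0 0 0 -0.078 -1;73 628 0 0 0 -0.078 -1;73 628 0 0 0 -0.078 -1;73 628 0 0 0 -0.078 -1'; python3 -c "
from h import *
go(.465,.328,.25,180)"
```

```text
time: 55.15
tool_pos: [0.4547, 0.1696, 0.2503]
orientation: [-0.0, 1.0, 0.0, 0.0]
wrist_force: [1.1, -0.1, 0.4]
gripper_width: 0.091
pos [0.4547 0.1696 0.2503] yaw -180.0 w 0.091 F [ 1.1 -0.1  0.4] t 55.1 j6 -1.34
 shift [-10.3 158.4   0.3] rot [0.    0.001 0.   ]
```

```bash
python3 -m pendant '-10 158 0 0 0 0 -1;-10 158 0 0 0 0 -1;-10 158 0 0 0 0 -1;-10 158 0 0 0 0 -1;-10 158 0 0 0 0 -1;-10 158 0 0 0 0 -1;-10 158 0 0 0 0 -1;-10 158 0 0 0 0 -1'; cat > k.py <<'E'
from blk import *
def knob(p,c0=(.464,.328)):
    g=cv2.cvtColor(p['image'],cv2.COLOR_RGB2GRAY); uv=pix(p,(*c0,.075)).astype(int)
    hs=cv2.cvtColor(p['image'],cv2.COLOR_RGB2HSV)
    u0=pix(p,(*c0,.034)).astype(int)
    m=(g<45).astype(np.uint8); m[:uv[1]-70]=0; m[uv[1]+70:]=0; m[:,:uv[0]-70]=0; m[:,uv[0]+70:]=0
    m[290:]=0
    c,W,R_=rect(p,m,.075,uv,0); print('bar',R_,'bar uv',c[:,0].min(0),c[:,0].max(0))
    w=(hs[...,2]>200)&(hs[...,1]<25); w=w.astype(np.uint8); w[:u0[1]-75]=0; w[u0[1]+75:]=0; w[:,:u0[0]-75]=0; w[:,u0[0]+75:]=0; w[285:]=0
    cs,_=cv2.findContours(w,cv2.RETR_EXTERNAL,cv2.CHAIN_APPROX_NONE); c=max(cs,key=cv2.contourArea)[:,0]
    W=np.array([ray(p,q,.035)[:2] for q in c]); print('dial',cv2.minEnclosingCircle((W*1000).astype(np.float32)))
    return uv,u0
if __name__=="__main__":
    go(); p=shot('wrist'); uv,u0=knob(p); print(uv,u0); save(p,'kn.png',(u0[0]-80,u0[1]-75,u0[0]+80,u0[1]+75),3.75); find(p,'knob_mid')
E
python3 k.py
```

```text
time: 56.15
tool_pos: [0.465, 0.3251, 0.2502]
orientation: [0.0, 1.0, 0.0, 0.0]
wrist_force: [0.7, -0.1, -0.2]
gripper_width: 0.0917
pos [0.465  0.3251 0.2502] yaw 180.0 w 0.0917 F [ 0.7 -0.1 -0.2] t 56.1 j6 -1.07
 shift [0. 0. 0.] rot [0. 0. 0.]
bar [457.3 330.1   6.9  45.6   4.7] bar uv [300 209] [343 218]
dial ((466.9226989746094, 330.26861572265625), 52.453590393066406)
[319 219] [318 212]
knob_mid place_of 0.64 [0.4666 0.3299 0.0654] [321. 220.] {}
```

View pics/kn.png

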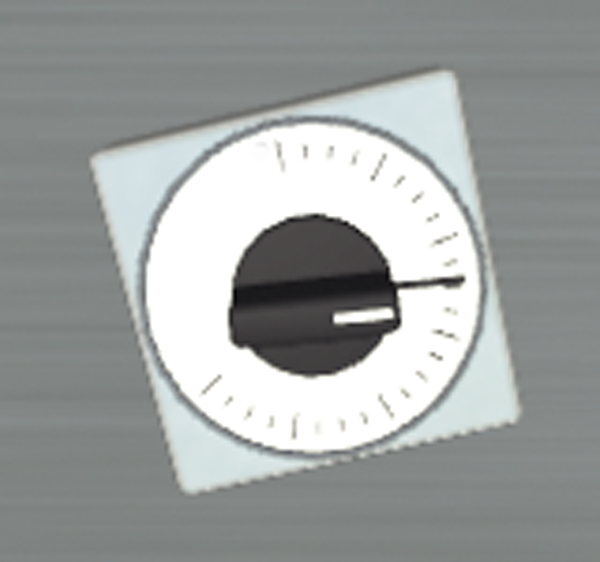

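```bash
python3 -c "
from h import *
p=shot('wrist')
print(ray(p,(322,215.7),.043),ray(p,(322,219.7),.075))
g=p['image'].astype(int); u0=(318,212)
m=((g.sum(2)>480)&(g[...,2]-g[...,0]>-60)).astype(np.uint8); 
hs=cv2.cvtColor(p['image'],cv2.COLOR_RGB2HSV); 
b=cv2.cvtColor(p['image'],cv2.COLOR_RGB2GRAY); print(b[212,250:280:4],b[150:165:3,318],hs[165:176:3,352].tolist())
m=(b>175).astype(np.uint8); m[290:]=0
cs,_=cv2.findContours(m,cv2.RETR_EXTERNAL,cv2.CHAIN_APPROX_NONE); c=max(cs,key=lambda c:cv2.contourArea(c) if cv2.pointPolygonTest(c,(318.,200.),False)>0 else 0)[:,0]
W=np.array([ray(p,q,.034)[:2] for q in c]); print(cv2.minAreaRect((W*1000).astype(np.float32)),c.min(0),c.max(0))
go(.466,.330,.25,94.7)
"
```

```text
[0.46618633 0.33160107 0.043     ] [0.46391161 0.33108824 0.075     ]
[133 133 133 133 132 136 181 255] [133 136 132 133 128] [[94, 17, 229], [94, 16, 229], [94, 17, 229], [92, 16, 229]]
((467.2452392578125, 330.5102844238281), (104.37287902832031, 104.23868560791016), 0.0018657760228961706) [277 170] [365 257]
pos [0.465  0.3254 0.2501] yaw -180.0 w 0.0909 F [ 0.3 -0.7  0.5] t 56.3 j6 -1.07
 shift [-1.   4.6  0.1] rot [0.    0.    1.489]
```

```bash
python3 -m pendant '-2 5 0 0 0 0.18 -1;-2 5 0 0 0 0.36 -1;-2 5 0 0 0 0.54 -1;-2 5 0 0 0 0.72 -1;-2 5 0 0 0 0.9 -1;-2 5 0 0 0 1.08 -1;-2 5 0 0 0 1.26 -1;-2 5 0 0 0 1.44 -1'; python3 -c "
from k import *
go(.4668,.3305,.05,94.7); p=shot('wrist')
g=cv2.cvtColor(p['image'],cv2.COLOR_RGB2GRAY)
m=(g<110).astype(np.uint8); m[285:]=0
cs,_=cv2.findContours(m,cv2.RETR_EXTERNAL,cv2.CHAIN_APPROX_NONE)
for c in cs:
  if 300<cv2.contourArea(c)<6000:
    W=np.array([ray(p,q,.05)[:2] for q in c[:,0]]); print(cv2.contourArea(c),cv2.minAreaRect((W*1000).astype(np.float32)),c[:,0].min(0),c[:,0].max(0))
find(p,'knob_mid')"
```

```text
time: 57.3
tool_pos: [0.4669, 0.3305, 0.25]
orientation: [0.662, 0.75, -0.0, -0.0]
wrist_force: [-0.4, -0.8, -0.1]
gripper_width: 0.0914
pos [0.4669 0.3305 0.25  ] yaw 97.2 w 0.0914 F [-0.4 -0.8 -0.1] t 57.3 j6 0.39
 shift [ 0.e+00 -1.e-01  2.e+02] rot [-0.     0.     0.043]
319.5 ((813.180419921875, 299.42401123046875), (22.382997512817383, 49.29291534423828), 87.58883666992188) [582 265] [616 284]
705.5 ((599.8768920898438, 279.53118896484375), (54.13572692871094, 31.682954788208008), 7.100651264190674) [400 259] [444 284]
708.5 ((350.48095703125, 248.113525390625), (53.43838119506836, 31.687236785888672), 7.260089874267578) [190 259] [234 284]
2007.0 ((732.9879150390625, 306.9771728515625), (126.49532318115234, 45.77334213256836), 27.08034324645996) [486 247] [593 284]
1478.0 ((468.8154296875, 336.2353210449219), (66.99101257324219, 48.81923294067383), 63.13178634643555) [296 174] [338 242]
454.0 ((746.8372192382812, 565.925048828125), (11.74642562866211, 50.31351852416992), 48.094764709472656) [612   0] [639  41]
4132.5 ((711.0728759765625, 526.9356689453125), (160.49014282226562, 90.6156234741211), 0.31308937072753906) [501   0] [639 114]
knob_mid place_of 0.96 [0.4627 0.3302 0.0606] [313. 218.] {}
```

```bash
python3 -m pendant '0 -0.8 60 0 0 0.043 -1;0 -0.8 120 0 0 0.043 -1;0 -0.8 160 0 0 0.043 -1;0 -0.8 185 0 0 0.043 -1;0 -0.8 195 0 0 0.043 -1;0 -0.8 199 0 0 0.043 -1;0 -0.8 199 0 0 0.043 -1;0 -0.8 199 0 0 0.043 -1' 15;  python3 -m pendant '0 0 0 0 0 0 -1;0 0 0 0 0 0 0.4;0 0 0 0 0 0 1;0 0 0 0 0 0 1;0 0 0 0 0 0 1;0 0 0 0 0 0 1;0 0 0 0 0 0 1;0 0 0 0 0 0 1' 15; python3 -m pendant '0 0 0 0 0 0 1;0 0 0 0 0 0 1;0 0 0 0 0 0 1;0 0 0 0 0 0 1;0 0 0 0 0 0 1;0 0 0 0 0 0 1;0 0 0 0 0 0 1;0 0 0 0 0 0 1' 15; python3 -c "
from h import *
go(yaw=195); print(np.round(r.observe()['ft_torque'],3))"
```

```text
time: 58.4
tool_pos: [0.4666, 0.3307, 0.0519]
orientation: [0.675, 0.738, 0.001, 0.0]
wrist_force: [0.5, -0.4, 0.4]
gripper_width: 0.0915
time: 59.4
tool_pos: [0.4661, 0.3304, 0.051]
orientation: [0.675, 0.738, -0.0, -0.0]
wrist_force: [0.3, -0.1, 0.1]
gripper_width: 0.0241
time: 60.4
tool_pos: [0.467, 0.3305, 0.0511]
orientation: [0.675, 0.738, 0.001, 0.0]
wrist_force: [5.0, -2.0, -2.6]
gripper_width: 0.0141
pos [0.467  0.3305 0.0511] yaw 95.0 w 0.0141 F [ 5.  -2.  -2.6] t 60.4 j6 0.42
 shift [0. 0. 0.] rot [ 1.000e-03  1.000e-03 -1.745e+00]
[-0.287 -0.782  0.042]
```

```bash
python3 -m pendant '0 0.8 0 0 0 -0.15 1;0 0.8 0 0 0 -0.3 1;0 0.8 0 0 0 -0.45 1;0 0.8 0 0 0 -0.6 1;0 0.8 0 0 0 -0.75 1;0 0.8 0 0 0 -0.9 1;0 0.8 0 0 0 -1.05 1;0 0.8 0 0 0 -1.2 1' 15; python3 -m pendant '0 0 0 0 0 -0.05 1;0 0 0 0 0 -0.1 1;0 0 0 0 0 -0.15 1;0 0 0 0 0 -0.2 1;0 0 0 0 0 -0.25 1;0 0 0 0 0 -0.3 1;0 0 0 0 0 -0.35 1;0 0 0 0 0 -0.35 1' 15; python3 -c "
from h import *
go(yaw=195); print(np.round(r.observe()['ft_torque'],3))"
```

```text
time: 61.4
tool_pos: [0.4666, 0.3301, 0.0511]
orientation: [0.139, 0.99, -0.0, -0.0]
wrist_force: [-1.5, -3.2, 5.0]
gripper_width: 0.0139
time: 62.4
tool_pos: [0.4666, 0.3299, 0.0511]
orientation: [-0.034, 0.999, -0.0, -0.0]
wrist_force: [-1.6, -4.4, 4.7]
gripper_width: 0.0139
pos [0.4666 0.3299 0.0511] yaw -176.1 w 0.0139 F [-1.6 -4.4  4.7] t 62.4 j6 -1.13
 shift [0. 0. 0.] rot [-0.001 -0.001 -0.194]
[-0.965  0.28   0.07 ]
```

```bash
python3 -m pendant '0 0 0 0 0 -0.03 1;0 0 0 0 0 -0.06 1;0 0 0 0 0 -0.09 1;0 0 0 0 0 -0.12 1;0 0 0 0 0 -0.12 1;0 0 0 0 0 -0.12 1;0 0 0 0 0 -0.12 1;0 0 0 0 0 -0.12 1' 15; python3 -c "
from h import *
go(yaw=195); print(np.round(r.observe()['ft_torque'],3))"; python3 -m pendant '0 0 0 0 0 -0.01 1;0 0 0 0 0 -0.02 1;0 0 0 0 0 -0.03 1;0 0 0 0 0 -0.04 1;0 0 0 0 0 -0.05 1;0 0 0 0 0 -0.06 1;0 0 0 0 0 -0.06 1;0 0 0 0 0 -0.06 1' 15; python3 -c "
from h import *
go(yaw=195); print(np.round(r.observe()['ft_torque'],3))"
```

```text
time: 63.4
tool_pos: [0.4665, 0.3298, 0.0511]
orientation: [-0.094, 0.996, -0.001, -0.0]
wrist_force: [-1.3, -6.1, 5.0]
gripper_width: 0.0141
pos [0.4665 0.3298 0.0511] yaw -169.3 w 0.0141 F [-1.3 -6.1  5. ] t 63.4 j6 -1.25
 shift [0. 0. 0.] rot [-0.001 -0.001 -0.074]
[-1.067  0.289  0.075]
time: 64.4
tool_pos: [0.4666, 0.3299, 0.0511]
orientation: [-0.123, 0.992, -0.0, -0.0]
wrist_force: [-1.0, -6.1, 5.0]
gripper_width: 0.0144
pos [0.4666 0.3299 0.0511] yaw -165.9 w 0.0144 F [-1.  -6.1  5. ] t 64.4 j6 -1.31
 shift [0. 0. 0.] rot [-0.001 -0.001 -0.015]
[-0.955  0.184 -0.536]
```

```bash
python3 -m pendant '0 0 0 0 0 -0.01 1;0 0 0 0 0 -0.01 1;0 0 0 0 0 -0.01 1;0 0 0 0 0 -0.01 -1;0 0 0 0 0 -0.01 -1;0 0 0 0 0 -0.01 -1;0 0 0 0 0 -0.01 -1;0 0 0 0 0 -0.01 -1' 15; python3 -m pendant '0 0 -30 0 0 0 -1;0 0 -90 0 0 0 -1;0 0 -150 0 0 0 -1;0 0 -200 0 0 0 -1;0 0 -200 0 0 0 -1;0 0 -200 0 0 0 -1;0 0 -200 0 0 0 -1;0 0 -200 0 0 0 -1'; python3 -c "
from k import *
go(); p=shot('wrist'); u0=pix(p,(.4668,.3303,.034)).astype(int); save(p,'kf.png',(u0[0]-75,u0[1]-72,u0[0]+75,u0[1]+72),3.5)
g=cv2.cvtColor(p['image'],cv2.COLOR_RGB2GRAY)
uv=pix(p,(.4668,.3303,.075)).astype(int); print(uv)
# white pointer stripe on the black bar, and gauge box outline
m=(g<45).astype(np.uint8)
m[:uv[1]-60]=0;m[uv[1]+45:]=0;m[:,:uv[0]-45]=0;m[:,uv[0]+45:]=0
c,W,R_=rect(p,m,.07,uv); print('dark',R_)
m=(g<100).astype(np.uint8); cs,h=cv2.findContours(m,cv2.RETR_CCOMP,cv2.CHAIN_APPROX_NONE)
for i,c in enumerate(cs):
  q=c[:,0].mean(0)
  if h[0][i][3]>=0 and np.linalg.norm(q-uv)<40 and cv2.contourArea(c)>8: print('stripe',cv2.contourArea(c),(ray(p,q,.075)-[.4668,.3303,0]).round(4))
hs=cv2.cvtColor(p['image'],cv2.COLOR_RGB2HSV)
m=((hs[...,1]>10)&(hs[...,1]<40)&(hs[...,0]>80)&(hs[...,0]<105)&(hs[...,2]>190)).astype(np.uint8); m[:u0[1]-75]=0; m[u0[1]+75:]=0; m[:,:u0[0]-75]=0;m[:,u0[0]+75:]=0
P=np.argwhere(m)[:,::-1]; hl=cv2.convexHull(P)[:,0]; W=np.array([ray(p,q,.034)[:2] for q in hl]); print('box',cv2.minAreaRect((W*1000).astype(np.float32)))
"
```

```text
time: 65.4
tool_pos: [0.4669, 0.3305, 0.051]
orientation: [-0.128, 0.992, -0.0, -0.0]
wrist_force: [-0.0, 0.4, 0.6]
gripper_width: 0.0615
time: 66.4
tool_pos: [0.4666, 0.3303, 0.2499]
orientation: [-0.128, 0.992, -0.0, -0.001]
wrist_force: [0.2, -0.0, 1.0]
gripper_width: 0.0913
pos [0.4666 0.3303 0.2499] yaw -165.3 w 0.0913 F [ 0.2 -0.   1. ] t 66.4 j6 -1.32
 shift [0. 0. 0.] rot [-0.    -0.002  0.   ]
[316 221]
dark [471.5 337.7  19.9   0.   15. ]
stripe 73.0 [-0.0138 -0.0032  0.075 ]
box ((466.3193054199219, 330.0880432128906), (110.35161590576172, 110.4573745727539), 13.273530960083008)
```

```bash
python3 -c "
from blk import *
for n in('scene','top'):
    p=shot(n); print(n); im=p['image'].astype(int)
    d=im[...,0]-im[...,2]; uv=pix(p,(.479,-.332,.064)).astype(int)
    m=((d>=8)&(im[...,0]>150)).astype(np.uint8); k=42
    m[:uv[1]-k]=0;m[uv[1]+k:]=0;m[:,:uv[0]-k]=0;m[:,uv[0]+k:]=0
    try: print('block',rect(p,m,.064,uv,5)[2])
    except Exception as e: print(e)
    for l in ['block_mid','washer1','lump_mid','wedge_mid','brush_grip','seat']: find(p,l)
    find(p,'washer1','boxes_of')
s=cv2.imread('pics/scene1.png').astype(int); f=shot('scene')['image'][...,::-1].astype(int)
m=(np.abs(s-f).max(2)>40).astype(np.uint8); n,l,st,c=cv2.connectedComponentsWithStats(m)
for i in range(1,n):
    if st[i,4]>25: print('changed',st[i],c[i].round())
"
```

```text
scene
block [ 487.9 -324.7   80.4   98.6   85.7]
block_mid place_of 0.96 [ 0.2986 -0.2123  0.0289] [308. 147.] {}
block_mid place_of 0.92 [ 0.6918 -0.1239  0.0288] [234. 294.] {}
block_mid place_of 0.82 [ 0.6669 -0.4287  0.0288] [135. 215.] {}
block_mid place_of 0.65 [ 0.3287 -0.3687  0.0323] [249. 127.] {}
block_mid place_of 0.64 [ 0.4825 -0.3334  0.036 ] [220. 176.] {}
block_mid place_of 0.16 [0.6728 0.0527 0.0365] [310. 332.] {}
washer1 place_of 0.84 [0.677  0.0501 0.0861] [307. 325.] {}
washer1 place_of 0.67 [0.6741 0.0504 0.0394] [309. 331.] {}
washer1 place_of 0.59 [0.6777 0.0528 0.0632] [308. 330.] {}
washer1 place_of 0.58 [0.6784 0.0513 0.0779] [307. 327.] {}
washer1 place_of 0.53 [0.5247 0.0305 0.0095] [342. 273.] {}
lump_mid place_of 0.62 [0.5266 0.0329 0.0096] [342. 275.] {}
brush_grip place_of 0.87 [0.6672 0.327  0.0103] [435. 413.] {}
seat place_of 0.66 [0.6779 0.0505 0.0337] [308. 334.] {}
washer1 boxes_of 0.78 [0.6797 0.0533 0.0881] [307. 326.] {}
washer1 boxes_of 0.62 [0.7008 0.0781 0.0639] [312. 347.] {}
washer1 boxes_of 0.55 [0.6929 0.0606 0.0795] [307. 336.] {}
was
[... 1487 characters left out ...]
hanged [ 537   57   61   41 1243] [572.  73.]
changed [ 585   62   55  111 4578] [617. 120.]
changed [ 552   97   40   76 1497] [566. 139.]
changed [200 150  41  42 887] [219. 172.]
changed [546 176  82  63 708] [575. 219.]
changed [589 179  51  25 919] [618. 190.]
changed [281 192  31  26 569] [296. 204.]
changed [ 482  205  140   92 5414] [553. 253.]
changed [ 173  215   44   42 1032] [194. 234.]
changed [326 224  32  28 622] [342. 237.]
changed [259 233  32  29 628] [275. 247.]
changed [385 253  33  30 674] [401. 268.]
changed [487 300  11  14  80] [492. 308.]
changed [ 289  308   38   43 1169] [308. 330.]
changed [383 310  34  33 782] [399. 326.]
changed [494 316  16  18  91] [501. 324.]
```

```bash
python3 -c "
from h import *
print(r.job_done())"
```

```text
the job is handed in; nothing more can be done
None
```

All three jobs are done and handed in at about 67 s of robot time; the hand-in gave no verdict.

- **Washers:** all five were present and are stacked on the arbor crown up, down, up, down, up. No flips were needed. The top washer's centre reads 86–88 mm above the table, against 87 mm expected. The camera picture shows the arbor tip coming through the top washer.
- **Plaster block:** the white block, not a pink or red one, went into the pocket without touching the walls. The top camera puts its centre at z ≈ 0.038 m, against 0.037 m expected, and over the pocket centre to within 2 mm. The last finger height was 9.8 mm above the height at which I picked it up, against 10 mm expected.
- **Knob:** turned anticlockwise about 1.7 rad until the torque jumped at the stop. The pointer then lay at 13.0° and the gauge box at 13.3°.
- **Bystanders:** comparing the scene picture before and after shows changes only where the parts were moved, at the knob, and where the arm itself appears.

Some checks were weak or disagreed:
- My own outline fit of the seated block was poor because its white top blends into the cradle: the scene fit was badly off, and the angles were 1–3° out.
- The networks' height for the block in the scene and wrist views was 1–6 mm low.
- One washer closed to about 63 mm instead of 66 mm when gripped. I put that down to facets on its rim; it still stacked normally.
- The picture limit was reached before I could view the knob picture, so I checked the knob by numbers only.

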